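# Stack the parts totes on the dolly, load the plates and close the lid

### The job

Build up the tote stack on the dolly: stand every loose blue tote, and last of all the yellow one, on the tote that is fixed there, each turned end for end against the one below it (white end over plain end) so that it stands on it squarely and does not drop inside it. Then lay all the aluminium plates flat in the yellow tote as one square pile, edges flush, put the lid on it fully down, and only then press both of the lid's red catches fully down. Leave everything else on the bench alone.

Things in the scene. Friction and masses are not known exactly. Their poses are not given: they have to be found in the camera images.
- base_tote (a point): Blue tote fixed on a low black dolly; its centre, 25 mm above its underside, 47 mm above the bench. x along its length, towards its white end, z up. All totes are alike: 164 x 66 mm at the rim, 50 mm high, 2.5 mm walls leaning outwards from a floor 148 x 45 mm outside.
- base_white_end (a point): Middle of the rim at the fixed tote's white end (white rim, blank label). In every tote this end has two corner ledges inside, the plain end one middle ledge; ledge tops 42 mm above the underside. If the white ends are opposed, the upper tote stands on the ledges, 42 mm above the lower, about 4 mm play each way. If they lie together it nests, only 28 mm above.
- tote_a_c (a point): Loose blue tote (may be absent), 0.18 kg, like the fixed one; its centre, 25 mm above its underside; x along its length towards the white end, z up. Grip any tote across its width by the upright bands on its long sides: outer faces 66 mm apart, from 22 mm above the underside up to the rim, best at mid-length 36 mm above the underside.
- tote_b_c (a point): Second loose blue tote (may be absent), exactly like the first; its centre, 25 mm above its underside; x along its length towards the white end, z up.
- tote_top_c (a point): Loose yellow tote, the one that goes on top, 0.18 kg, same shape as the blue ones; its centre, 25 mm above its underside; x along its length towards the white end, z up. Its floor inside, 3 mm above the underside, is 40 mm wide and clear for 112 mm of its length, widening upwards.
- lid_c (a point): Loose grey lid, 166 x 68 mm, 0.16 kg; centre of its black grip rib (60 mm along x, 20 mm thick in y, 24 mm high), 23 mm above the lid's underside; z up. Its plug, 150 x 48 x 5 mm, drops inside the rim (3 mm play) and the 6 mm cover plate lies on the rim: fully down, this point is 43 mm above the tote's centre. Either way round fits.
- catch_1 (a joint): Red round press catch (22 mm across) on the lid, 60 mm from its centre towards +x; 0 = up (its top stands 8 mm above the cover plate), 0.006 m = pressed fully down. Takes about 3 N and stays where it is left.
- catch_2 (a joint): The same at the lid's other end (-x).
- catch_1_top (a point): Centre of the top of catch 1, 4 mm below the rib's centre height when up (moves with it).
- catch_2_top (a point): Centre of the top of catch 2.
- plate_0_c (a point): Loose aluminium mounting plate 0 (may be absent), 44 x 30 x 12 mm, 0.043 kg; point at its centre, x along the 44 mm, z up. It lies flat on the bench.
- plate_1_c (a point): Loose aluminium mounting plate 1 (may be absent), 44 x 30 x 12 mm, 0.043 kg; point at its centre, x along the 44 mm, z up. All plates are alike.
- plate_2_c (a point): Loose aluminium mounting plate 2 (may be absent), 44 x 30 x 12 mm, 0.043 kg; point at its centre, x along the 44 mm, z up. All plates are alike.
- tape: Cardboard reel, 90 mm across, 30 mm high; to be left alone. Origin in its underside.
- screw_jar: Steel tin with a black cap, 52 mm across, 75 mm high; to be left alone. Origin in its underside.
- marker: Marker pen, 120 mm, lying; to be left alone. Origin in its underside.
- driver: Screwdriver, 190 mm, lying; to be left alone. Origin in its underside.
- carton: Small cardboard carton, 90 x 120 x 70 mm; to be left alone. Origin in its underside.
- tub: White screw-top tub with a red lid, 60 mm across, 80 mm high; to be left alone. Origin in its underside.
Mind the look-alikes: they are no part of the job. What is shaped like the part that bears plate_2_c but black or brown is not meant.

How it is judged:
By the outcome, as a careful person would: the job done as asked, in the order asked, and still so for the second after the job is handed in, with the robot touching nothing.
Of tote_a, tote_b only 1 to 2 are there at a start; the rules pass over those that are not, and their reading is None.
Of plate_0, plate_1, plate_2 only 2 to 3 are there at a start; the rules pass over those that are not, and their reading is None.
At some moment in a run one of lid may be knocked a few centimetres aside while the robot is not near it.
It also fails if it takes over 210 s, if anything falls off the work surface, if the arm or the gripper's body presses on something with over 40 N, if the wrist force passes 120 N, or if a joint passes its speed limit or range.

### The arm

A 6-joint arm with a two-finger parallel gripper is mounted at the origin on the work surface. World frame = base frame: x ahead of the robot, y to its left, z up, the work surface at z = 0. Lengths are in mm, angles in degrees, forces in N, time in s.
With the tool pointing down it reaches from about 350 to 850 mm from the base axis. Payload 8.1 kg.
Tool frame: the origin (TCP) lies midway between the tips of the shut fingers; the grasp point (between the pads) lies 19 mm behind it (r.tcp_to_grasp is the distance from the TCP to the grasp point, in mm); z points along the fingers, y is the direction in which the jaws open and shut (so a half turn about z gives the same grasp; the last joint's range is limited). The gripper opens to 85 mm and grips with 20 to 120 N. Pads are 22 mm wide; open, the fingers measure 114 mm over their backs; the gripper's body (76 mm by 85 mm) begins 54 mm behind the grasp point. The pads swing forward as they close: fully open they stand 13 mm farther back than shut.
Start: joints at [-72.387, 7.471, 85.268, -0, 87.261, -4.893], TCP at [229.686, -554.301, 231.292] pointing down, gripper open.
Joint ranges: [-169.43, 169.43], [-51.17, 129.36], [1.28, 143.12], [-76.62, 256.62], [0, 156.53], [-152.29, 152.29]. Speed limits (degrees/s): [136.94, 136.94, 159.86, 180, 180, 180].

### API

Orientations are given as [roll, pitch, yaw] about the fixed x, y, z axes, in that order (R = Rz(yaw) Ry(pitch) Rx(roll)).
In Python, from bench import r gives the robot as it stands.
- The arm moves only by the tool jog_arm, never from a script. Its argument "targets" is a list of rows, each a list of 7 numbers: the shift along the tool's x, y, z in m, then the turn, a rotation vector about the tool's x, y, z in rad, then the closure, from 0 (fully open) to 1 (shut). In form: [[dx, dy, dz, wx, wy, wz, claw], ...]. A call has 1 to 5 rows; each row is the pose to reach, as a shift and turn from the pose commanded when the call began, along the tool's axes at that moment; what a row does not reach only later rows make up. A row lasts 1/12 s, in which the tool goes at most 41.7 mm and 7.16 degrees, less where a joint would pass 70% of its speed; a pose out of reach is approached as far as the arm can. A call with a gripper value outside its range is refused whole. The fingers move at their own pace and stop on an object; "newtons" is the grip in N (left out, the last holds). Time passes only in rows, so rows that repeat a pose let the fingers close. It gives the time, the measured TCP pose, the force and the opening at its end, in the units of the state.
- r.sense(): the state, without advancing time (a new reading comes with each control period).
- r.snapshot(name): name is "scene" or "top" or "wrist"; returns a dict with "pixels" (400x640x3 uint8, red, green, blue), "fx", "fy", "cx", "cy" (pixels), "dist" ([k1, k2, p1, p2, k3] as OpenCV has them; the pictures are not rectified), "origin" and "attitude" of the camera in the world. Camera axes: x right, y down, z forward; pixel columns grow to the right and rows downward; lengths in mm; the calibration is good to about 2 mm. A picture is of the moment at which its call begins. There is no depth.
- r.hand_in(): hands the job in, once; it reports no verdict.
The state is a dict: "time": time; "joint_pos": joint angles; "qd": joint speeds; "joint_efforts": joint torques, N m; "tool_pos": TCP position; "tcp_rot": TCP orientation; "ft_force": force on the tool from outside, world axes, zero at the start; "wrist_torque": the same for the moment, N m; "finger_gap": finger opening in mm.
Only numpy, scipy, OpenCV 4.12 (cv2) and the standard library are available. Lean on these libraries where they do the work, as an engineer would, in place of code of your own. Each camera call takes 0.05 s, during which the arm holds its last target.

## Working session

There is one attempt and no reset: what is moved stays moved. The work goes in short steps, Python scripts to look and compute and a tool call to move; the robot and the scene stay as the last step left them, time stands still between calls to the robot, and variables do not carry over. Pictures are saved under pics/ and viewed, and the job is handed in when it is done.

Besides the shell and the picture viewer there is one more tool, called after ">>>" as a command line: name --pt "numbers of a row" for each row, then --argument value for the rest. jog_arm: Moves the arm, as the interface text tells. Its arguments: {"type":"object","properties":{"targets":{"type":"array","items":{"type":"array","items":{"type":"number"}}},"newtons":{"type":"number"}},"required":["targets"]}

```bash
ls; mkdir -p pics; python3 - <<'E'
from bench import r
import cv2
print(r.sense())
for n in ["scene","top","wrist"]:
    s=r.snapshot(n); cv2.imwrite(f"pics/{n}0.png",s["pixels"][:,:,::-1])
    print(n,{k:v for k,v in s.items() if k!="pixels"})
E
```

```text
pics
{'time': 0.0, 'joint_pos': array([-7.23840660e+01,  7.51439947e+00,  8.53288911e+01,  1.96366650e-04,
        8.72624050e+01, -4.89335872e+00]), 'qd': array([-0.06222717,  0.0343945 ,  0.0484036 , -0.03711926,  0.07613581,
       -0.02078003]), 'joint_efforts': array([ 3.55778420e-04, -5.69394922e+01, -5.00560427e+01, -4.11240180e-04,
        1.47759280e-02, -1.39430313e-06]), 'tool_pos': array([ 229.55179894, -553.75648196,  230.25554822]), 'tcp_rot': array([-1.79894706e+02, -9.21139320e-03,  2.25092747e+01]), 'ft_force': array([-0.90867778, -0.17835913,  0.4848998 ]), 'wrist_torque': array([ 0.01529688, -0.00815359, -0.0016517 ]), 'finger_gap': 85.3813535027047}
scene {'fx': 363.6000345527018, 'fy': 363.6000345527018, 'cx': 326.08245002639046, 'cy': 194.13507142877813, 'dist': array([0.01505688, 0.        , 0.        , 0.        , 0.        ]), 'origin': array([1057.01259495, -379.49530832, 1040.7488633 ]), 'attitude': array([-147.39478208,    0.15079052,   54.69236689])}
top {'fx': 451.4236258623324, 'fy': 451.4236258623324, 'cx': 322.6805907188495, 'cy': 197.28019300280636, 'dist': array([0.03984583, 0.        , 0.        , 0.        , 0.        ]), 'origin': array([ 370.36687857,   -5.35289269, 1358.69776854]), 'attitude': array([-171.39943152,   -1.19016645,  -90.86402733])}
wrist {'fx': 317.84839057709223, 'fy': 317.84839057709223, 'cx': 319.9318226321097, 'cy': 197.89247427080826, 'dist': array([-0.02358191,  0.        ,  0.        ,  0.        ,  0.        ]), 'origin': array([ 293.75340259, -528.27723571,  372.7050893 ]), 'attitude': array([ 1.64326110e+02,  4.69074646e-02, -6.74786079e+01])}
```

View pics/scene0.png

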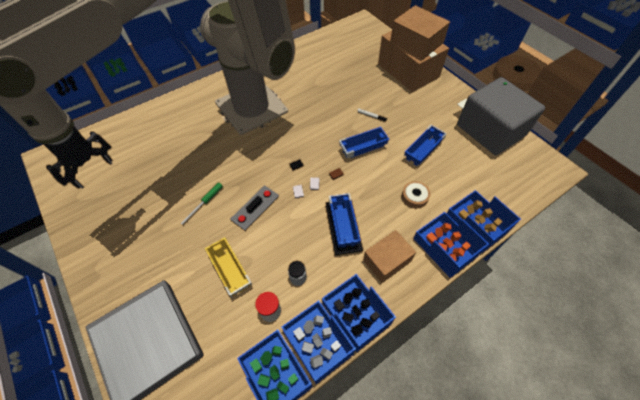

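View pics/top0.png

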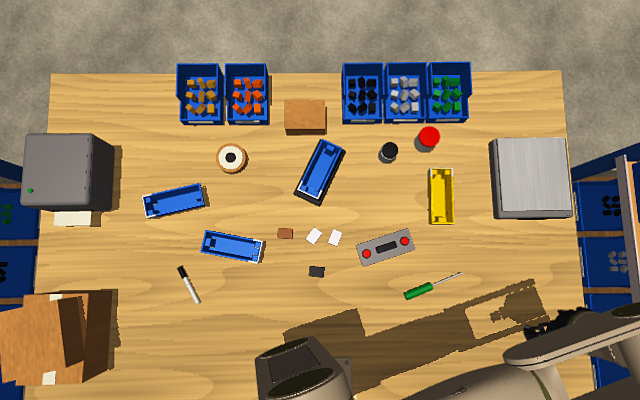

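View pics/wrist0.png

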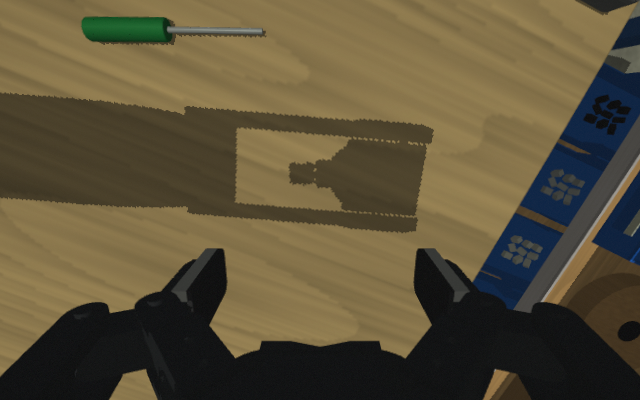

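```bash
cat > h.py <<'E'
import numpy as np, cv2
from scipy.spatial.transform import Rotation as R
def rot(a): return R.from_euler('xyz',a,degrees=True).as_matrix()
def ray(s,px):
    px=np.array(px,float).reshape(-1,1,2)
    K=np.array([[s["fx"],0,s["cx"]],[0,s["fy"],s["cy"]],[0,0,1]])
    u=cv2.undistortPoints(px,K,np.array(s["dist"]))[:,0]
    d=np.c_[u,np.ones(len(u))]@rot(s["attitude"]).T
    return np.array(s["origin"]),d
def onplane(s,px,z):
    o,d=ray(s,px); return o+d*((z-o[2])/d[:,2])[:,None]
def proj(s,P):
    K=np.array([[s["fx"],0,s["cx"]],[0,s["fy"],s["cy"]],[0,0,1]])
    Rw=rot(s["attitude"]).T
    t=-Rw@np.array(s["origin"])
    p,_=cv2.projectPoints(np.array(P,float).reshape(-1,1,3),cv2.Rodrigues(Rw)[0],t,K,np.array(s["dist"]))
    return p[:,0]
def crop(s,name,x0,y0,x1,y1,k):
    im=s["pixels"][y0:y1,x0:x1,::-1]
    cv2.imwrite("pics/"+name,cv2.resize(im,None,fx=k,fy=k,interpolation=cv2.INTER_CUBIC))
def go(r,xyz,yaw):
    "shift (m) and turn (rad) in tool axes to a down-pointing pose"
    st=r.sense(); T=rot(st["tcp_rot"]); 
    d=T.T@(np.array(xyz)-st["tool_pos"])/1000
    w=R.from_matrix(T.T@rot([180,0,yaw])).as_rotvec()
    n=max(np.linalg.norm(d)*1000/41.7,np.degrees(np.linalg.norm(w))/7.16)
    print("shift",d.round(4),"turn",w.round(4),"rows>=%.1f"%n)
E
python3 - <<'E'
from bench import r
from h import *
s=r.snapshot("top")
crop(s,"t1.png",130,120,350,290,3.6)
crop(s,"t2.png",270,130,470,290,4)
E
```

```text
(no output)
```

View pics/t1.png

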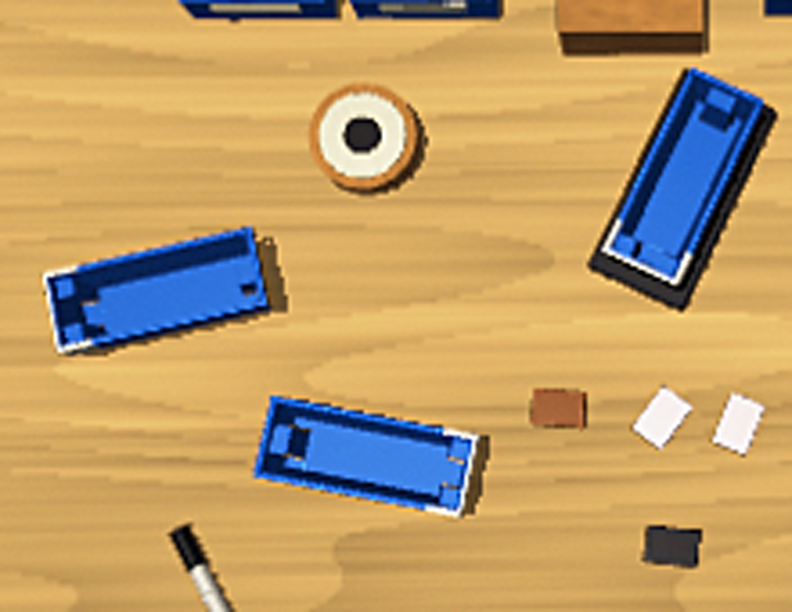

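View pics/t2.png

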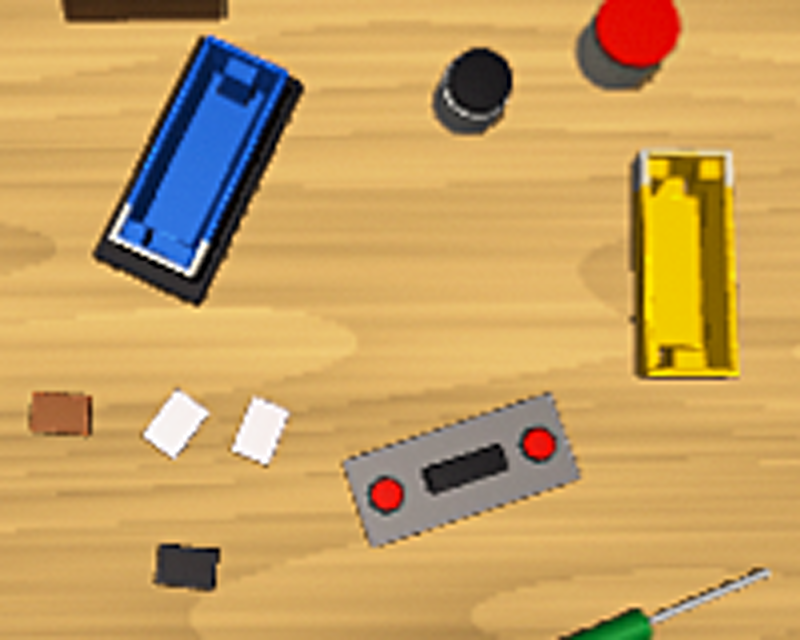

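```bash
cat >> h.py <<'E'
def masks(s):
    h=cv2.cvtColor(s["pixels"],cv2.COLOR_RGB2HSV); H,S,V=h[...,0].astype(int),h[...,1].astype(int),h[...,2].astype(int)
    return dict(blue=((H>100)&(H<125)&(S>130)&(V>50)),white=((S<60)&(V>165)),yellow=((H>20)&(H<34)&(S>190)&(V>70)),
      red=(((H<6)|(H>174))&(S>190)&(V>120)),grey=((S<40)&(V>75)&(V<165)))
def rect(s,m,z,box):
    "box x0,y0,x1,y1: biggest blob -> world rect on plane z"
    mm=np.zeros(m.shape,np.uint8); x0,y0,x1,y1=box; mm[y0:y1,x0:x1]=m[y0:y1,x0:x1]
    mm=cv2.morphologyEx(mm,cv2.MORPH_CLOSE,np.ones((3,3),np.uint8))
    cs,_=cv2.findContours(mm,cv2.RETR_EXTERNAL,cv2.CHAIN_APPROX_NONE)
    c=max(cs,key=cv2.contourArea).reshape(-1,2)
    w=onplane(s,c,z)[:,:2].astype(np.float32)
    (cx,cy),(a,b),ang=cv2.minAreaRect(w)
    if a<b: a,b=b,a; ang+=90
    return np.round([cx,cy,a,b,(ang+90)%180-90],1)
E
python3 - <<'E'
from bench import r
from h import *
s=r.snapshot("top"); m=masks(s)
bw=m["blue"]|m["white"]; yw=m["yellow"]|m["white"]
print("base",rect(s,bw,72,(290,135,348,201)))
print("a",rect(s,bw,50,(138,175,212,222)))
print("b",rect(s,bw,50,(195,225,270,270)))
print("y",rect(s,yw,50,(424,162,460,228)))
print("p0",rect(s,m["white"],12,(302,225,324,247)))
print("p1",rect(s,m["white"],12,(326,225,346,248)))
print("red",onplane(s,[(366,254),(404,241)],19))
for n,b in dict(c1=(355,245,378,262),c2=(395,232,413,250)).items(): print(n,rect(s,m["red"],19,b))
print("lid",rect(s,m["grey"]|m["red"],11,(350,225,420,270)))
x=r.snapshot("scene"); m=masks(x)
bw=m["blue"]|m["white"];yw=m["yellow"]|m["white"]
print("base",rect(x,bw,72,(325,190,362,254)))
print("a",rect(x,bw,50,(400,122,450,168)))
print("b",rect(x,bw,50,(335,125,392,162)))
print("y",rect(x,yw,50,(202,235,255,300)))
print("p0",rect(x,m["white"],12,(308,176,321,192)))
print("p1",rect(x,m["white"],12,(290,184,305,200)))
E
```

```text
base [650.4 -27.4 169.   68.4 -25.9]
a [563.9 398.7 168.4  70.5 -77.4]
b [429.2 229.1 167.7  66.   78.5]
y [ 571.2 -383.8  166.8   73.1   -1. ]
p0 [459.3  -7.3  44.   28.6 -37.6]
p1 [453.2 -70.2  42.7  29.3 -22.8]
red [[ 401.91130556 -161.45930596   19.        ]
 [ 438.62475104 -275.40822543   19.        ]]
c1 [ 404.8 -163.    20.7   17.6   89.2]
c2 [ 439.4 -276.2   20.7   19.1   43.5]
lid [ 422.1 -219.4  162.4   65.2  -72.6]
base [651.2 -30.9 179.3  70.  -27.2]
a [569.2 390.3 193.6  67.6 -75.1]
b [435.9 225.9 163.   85.7  77.2]
y [ 641.4 -419.3   23.2    7.3   13.1]
p0 [455.8  -7.7  44.5  31.8 -40.6]
p1 [450.4 -70.6  45.3  30.9 -23.1]
```

Candidates in the top view:
- **Blue totes:** fixed one on the black dolly at (320,172), loose ones at (175,200) and (233,246). The blue bins at the top of the picture are not meant.
- **Yellow tote:** (441,196).
- **Lid:** (386,247).
- **Plates:** silver ones at (314,236) and (335,237). The brown (285,233) and black (316,271) ones are look-alikes and stay put. The crops bear this out.

I'll start with tote B, at (233,246).

```bash
python3 - <<'E'
from bench import r
from h import *
go(r,(480,0,230),50)
E
```

```text
shift [ 0.4434 -0.4161  0.0012] turn [-6.000e-04 -2.000e-04 -4.798e-01] rows>=14.6
```

>>> jog_arm --pt "0.443 -0.416 0 0 0 -0.48 0" --pt "0.443 -0.416 0 0 0 -0.48 0" --pt "0.443 -0.416 0 0 0 -0.48 0" --pt "0.443 -0.416 0 0 0 -0.48 0" --pt "0.443 -0.416 0 0 0 -0.48 0"

```text
time: 0.72
tool_pos: [315.7, -362.7, 231.2]
tcp_rot: [180.0, -0.0, 50.4]
ft_force: [0.1, 0.3, 1.5]
finger_gap: 85.3
```

```bash
python3 - <<'E'
from bench import r
from h import *
print(r.sense()["tool_pos"],r.sense()["tcp_rot"]); go(r,(480,0,230),50); go(r,(429,150,230),78.5)
E
```

```text
[ 315.6848703  -362.67391572  231.18247726] [ 1.79993521e+02 -6.43964552e-03  5.03788249e+01]
shift [ 0.3841 -0.1047  0.0012] turn [ 0.0001 -0.0001  0.0066] rows>=9.5
shift [ 0.4672 -0.2397  0.0012] turn [ 1.000e-04 -1.000e-04 -4.908e-01] rows>=12.6
```

>>> jog_arm --pt "0.467 -0.24 0 0 0 -0.49 0" --pt "0.467 -0.24 0 0 0 -0.49 0" --pt "0.467 -0.24 0 0 0 -0.49 0" --pt "0.467 -0.24 0 0 0 -0.49 0" --pt "0.467 -0.24 0 0 0 -0.49 0"

```text
time: 1.13
tool_pos: [361.5, -159.4, 231.5]
tcp_rot: [180.0, 0.0, 78.5]
ft_force: [1.0, 0.5, -0.5]
finger_gap: 85.2
```

```bash
python3 - <<'E'
from bench import r
from h import *
print(r.sense()["tool_pos"],r.sense()["tcp_rot"]); go(r,(429,229,200),78.5)
E
```

```text
[ 361.46433054 -159.43543883  231.45724307] [1.79951285e+02 1.35269598e-02 7.85072615e+01]
shift [ 0.3941 -0.0112  0.0314] turn [0.0009 0.0002 0.0001] rows>=9.5
```

>>> jog_arm --pt "0.394 -0.011 0.01 0 0 0 0" --pt "0.394 -0.011 0.01 0 0 0 0" --pt "0.394 -0.011 0.01 0 0 0 0" --pt "0.394 -0.011 0.01 0 0 0 0" --pt "0.394 -0.011 0.01 0 0 0 0"

```text
time: 1.55
tool_pos: [398.8, 45.7, 226.4]
tcp_rot: [179.9, -0.0, 78.1]
ft_force: [1.1, -0.3, 0.3]
finger_gap: 85.4
```

>>> jog_arm --pt "0.187 -0.006 0.02 0 0 0 0" --pt "0.187 -0.006 0.02 0 0 0 0" --pt "0.187 -0.006 0.02 0 0 0 0" --pt "0.187 -0.006 0.02 0 0 0 0" --pt "0.187 -0.006 0.02 0 0 0 0"

```text
time: 1.97
tool_pos: [431.2, 231.9, 205.4]
tcp_rot: [-180.0, -0.1, 78.2]
ft_force: [-0.3, -0.6, -0.1]
finger_gap: 85.3
```

```bash
python3 - <<'E'
from bench import r
from h import *
print(r.sense()["tool_pos"],r.sense()["tcp_rot"]); go(r,(429,229,100),78.5)
s=r.snapshot("wrist"); cv2.imwrite("pics/w1.png",s["pixels"][:,:,::-1])
m=masks(s)
print(rect(s,m["blue"]|m["white"],50,(60,0,600,330)))
E
```

```text
[431.18987071 231.90410793 205.44210392] [-1.79977797e+02 -6.92322100e-02  7.82171489e+01]
shift [-0.0034 -0.0015  0.1054] turn [-0.0004 -0.0012 -0.0049] rows>=2.5
[429.2 231.2 164.1  64.7  78.2]
```

View pics/w1.png

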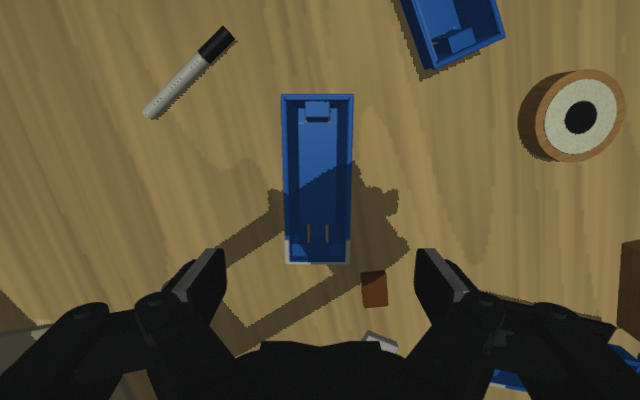

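The wrist view shows tote B with its plain end at (317,98) and white end at (317,255). It agrees with the top view to 2 mm, so I'll descend.

>>> jog_arm --pt "-0.001 -0.002 0.04 0 0 0 0" --pt "-0.001 -0.002 0.08 0 0 0 0" --pt "-0.001 -0.002 0.12 0 0 0 0" --pt "-0.001 -0.002 0.15 0 0 0 0" --pt "-0.001 -0.002 0.15 0 0 0 0"

```text
time: 2.43
tool_pos: [424.1, 225.1, 49.1]
tcp_rot: [-179.4, 0.4, 78.1]
ft_force: [-1.7, -0.6, -1.1]
finger_gap: 85.3
```

```bash
python3 - <<'E'
from bench import r
from h import *
print(r.sense()["tool_pos"],r.sense()["tcp_rot"]); go(r,(429.2,230.5,10),78.2)
s=r.snapshot("wrist"); cv2.imwrite("pics/w2.png",s["pixels"][:,:,::-1])
E
```

```text
[424.07777915 225.08166877  49.08188509] [-179.44301726    0.37483046   78.08819433]
shift [0.0066 0.0043 0.039 ] turn [-0.0097  0.0065 -0.002 ] rows>=1.0
```

View pics/w2.png

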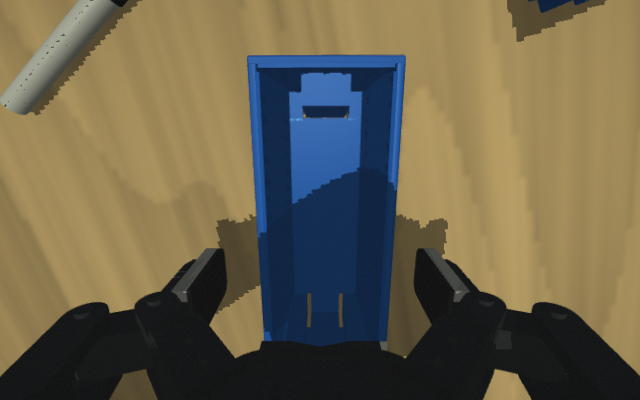

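>>> jog_arm --pt "0 0 0 0 0 0 0" --pt "0 0 0 0 0 0 0"

```text
time: 2.65
tool_pos: [431.5, 228.0, 59.0]
tcp_rot: [179.8, -0.1, 78.1]
ft_force: [0.6, 0.2, -0.1]
finger_gap: 85.3
```

```bash
python3 - <<'E'
from bench import r
from h import *
print(r.sense()["tool_pos"],r.sense()["tcp_rot"]); go(r,(429.2,230.5,10),78.2)
E
```

```text
[431.52633129 228.04054623  58.95408068] [ 1.79794477e+02 -1.39288660e-01  7.80737079e+01]
shift [ 0.0018 -0.003   0.0489] turn [ 0.0036 -0.0024 -0.0022] rows>=1.2
```

>>> jog_arm --pt "0 -0.002 0.012 0 0 0 0" --pt "0 -0.002 0.024 0 0 0 0" --pt "0 -0.002 0.036 0 0 0 0" --pt "0 -0.002 0.046 0 0 0 0" --pt "0 -0.002 0.046 0 0 0 0"

```text
time: 3.07
tool_pos: [425.6, 227.0, 7.5]
tcp_rot: [-179.8, 0.1, 78.1]
ft_force: [-0.9, -0.3, -0.3]
finger_gap: 85.4
```

>>> jog_arm --pt "0 0 0 0 0 0 0" --pt "0 0 0 0 0 0 0"

```text
time: 3.23
tool_pos: [427.7, 227.8, 10.3]
tcp_rot: [180.0, -0.0, 78.1]
ft_force: [-0.1, 0.8, 0.3]
finger_gap: 85.2
```

```bash
python3 - <<'E'
from bench import r
from h import *
print(r.sense()["tool_pos"],r.sense()["tcp_rot"]); go(r,(429.2,230.5,10),78.2)
E
```

```text
[427.68974823 227.79502623  10.27289856] [ 1.79989044e+02 -9.71779137e-03  7.80804008e+01]
shift [0.003  0.0009 0.0003] turn [ 0.0002 -0.0002 -0.0021] rows>=0.1
```

>>> jog_arm --pt "0.003 0.001 0 0 0 0 1" --pt "0.003 0.001 0 0 0 0 1" --pt "0.003 0.001 0 0 0 0 1" --pt "0.003 0.001 0 0 0 0 1" --pt "0.003 0.001 0 0 0 0 1" --newtons 40

```text
time: 3.65
tool_pos: [430.1, 231.1, 11.1]
tcp_rot: [179.9, -0.1, 78.1]
ft_force: [-0.5, 2.2, 5.7]
finger_gap: 65.2
```

>>> jog_arm --pt "0 0 0 0 0 0 1" --pt "0 0 0 0 0 0 1" --pt "0 0 0 0 0 0 1"

```text
time: 3.9
tool_pos: [430.1, 231.1, 11.1]
tcp_rot: [179.9, -0.1, 78.1]
ft_force: [-0.3, 1.9, 5.4]
finger_gap: 65.5
```

```bash
python3 - <<'E'
from bench import r
from h import *
print(r.sense()["tool_pos"],r.sense()["tcp_rot"])
s=r.snapshot("wrist"); cv2.imwrite("pics/w3.png",s["pixels"][:,:,::-1])
E
```

```text
[430.09939168 231.09374263  11.07998032] [ 1.79897256e+02 -9.21863997e-02  7.80862940e+01]
```

View pics/w3.png

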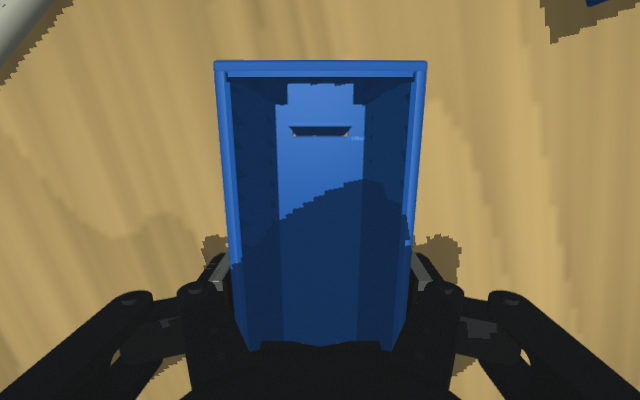

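```bash
python3 - <<'E'
from bench import r
from h import *
s=r.snapshot("wrist"); st=r.sense()
for z in (50,51,):
  p=onplane(s,[(216,61.5),(426,61.5)],z); T=rot(st["tcp_rot"]); q=(p-st["tool_pos"])@T
  print(z,q.round(1))
E
```

```text
50 [[ 82.2 -30.7 -38.8]
 [ 82.2  33.2 -38.7]]
51 [[ 82.  -30.4 -39.8]
 [ 82.1  32.8 -39.7]]
```

>>> jog_arm --pt "0 0 -0.015 0 0 0 1" --pt "0 0 -0.04 0 0 0 1" --pt "0 0 -0.07 0 0 0 1" --pt "0 0 -0.1 0 0 0 1" --pt "0 0 -0.13 0 0 0 1"

```text
time: 4.42
tool_pos: [428.2, 230.0, 140.6]
tcp_rot: [-179.9, 0.1, 78.1]
ft_force: [0.7, -0.2, -2.6]
finger_gap: 65.4
```

```bash
python3 - <<'E'
from bench import r
from h import *
print(r.sense()["tool_pos"],r.sense()["tcp_rot"]); go(r,(650,-27.4,140),154.1)
E
```

```text
[428.2209611  229.99394954 140.60142889] [-1.79924277e+02  6.08930457e-02  7.80796157e+01]
shift [-0.206   0.2702  0.0005] turn [-0.0018  0.     -1.3268] rows>=10.6
```

```bash
python3 - <<'E'
from bench import r
from h import *
go(r,(655,134,225),-26)
E
```

```text
shift [-0.0472  0.2416 -0.0847] turn [0.     0.002  1.8165] rows>=14.5
```

>>> jog_arm --pt "0 0.02 -0.085 0 0 0.12 1" --pt "-0.005 0.06 -0.085 0 0 0.24 1" --pt "-0.01 0.09 -0.085 0 0 0.36 1" --pt "-0.02 0.12 -0.085 0 0 0.48 1" --pt "-0.025 0.14 -0.085 0 0 0.6 1"

```text
time: 4.83
tool_pos: [564.7, 175.0, 226.9]
tcp_rot: [179.8, -0.2, 43.3]
ft_force: [-0.1, 0.1, -2.2]
finger_gap: 65.5
```

```bash
python3 - <<'E'
from bench import r
from h import *
go(r,(655,134,225),-26)
E
```

```text
shift [0.0376 0.0917 0.0024] turn [ 1.2000e-03 -4.6000e-03  1.2097e+00] rows>=9.7
```

>>> jog_arm --pt "0.038 0.092 0.002 0 0 1.21 1" --pt "0.038 0.092 0.002 0 0 1.21 1" --pt "0.038 0.092 0.002 0 0 1.21 1" --pt "0.038 0.092 0.002 0 0 1.21 1" --pt "0.038 0.092 0.002 0 0 1.21 1"

```text
time: 5.25
tool_pos: [652.3, 135.5, 221.1]
tcp_rot: [180.0, 0.2, 7.4]
ft_force: [0.5, 0.3, -2.4]
finger_gap: 65.8
```

>>> jog_arm --pt "0 0 0 0 0 0.59 1" --pt "0 0 0 0 0 0.59 1" --pt "0 0 0 0 0 0.59 1" --pt "0 0 0 0 0 0.59 1" --pt "0 0 0 0 0 0.59 1"

```text
time: 5.67
tool_pos: [651.4, 136.6, 221.9]
tcp_rot: [179.9, 0.1, -26.3]
ft_force: [-0.3, -0.1, -2.1]
finger_gap: 65.2
```

>>> jog_arm --pt "0 0 0 0 0 0 1" --pt "0 0 0 0 0 0 1" --pt "0 0 0 0 0 0 1"

```text
time: 5.92
tool_pos: [651.7, 136.7, 222.6]
tcp_rot: [180.0, 0.0, -25.7]
ft_force: [-0.6, -0.9, -1.8]
finger_gap: 65.4
```

```bash
python3 - <<'E'
from bench import r
from h import *
print(r.sense()["tool_pos"],r.sense()["tcp_rot"])
s=r.snapshot("wrist"); cv2.imwrite("pics/w4.png",s["pixels"][:,:,::-1])
E
```

```text
[651.69499444 136.72281239 222.55412242] [ 1.79972805e+02  3.39543005e-02 -2.57244618e+01]
```

View pics/w4.png

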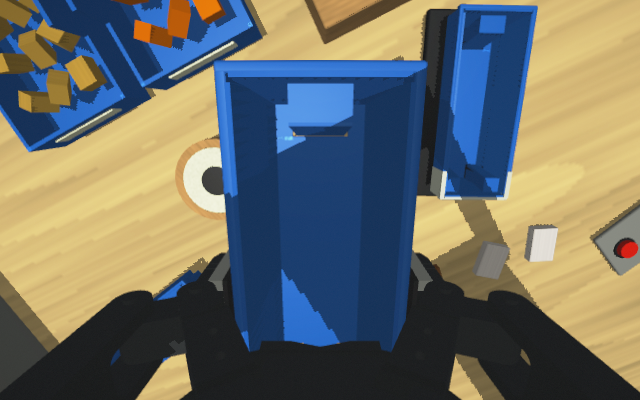

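```bash
python3 - <<'E'
from bench import r
from h import *
s=r.snapshot("wrist"); crop(s,"w4c.png",410,0,560,215,2.79)
E
```

```text
(no output)
```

View pics/w4c.png

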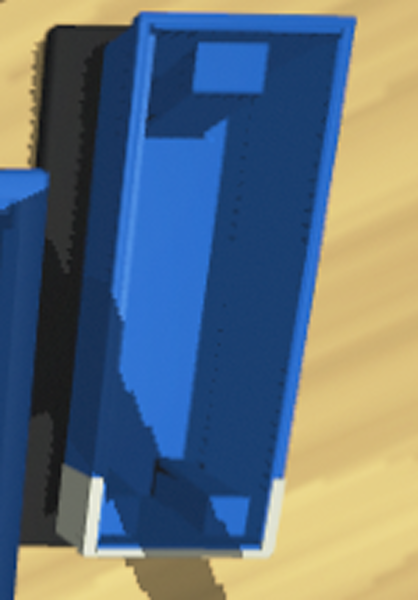

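```bash
python3 - <<'E'
from bench import r
from h import *
s=r.snapshot("wrist")
c=np.array([(138,14),(355,17),(272,555),(86,553)])/2.79+[410,0]
p=onplane(s,c,72)[:,:2]; print(p.round(1),p.mean(0))
d=p[[0,1]].mean(0)-p[[2,3]].mean(0); print(np.linalg.norm(d),np.degrees(np.arctan2(d[1],d[0])), np.linalg.norm(p[0]-p[1]),np.linalg.norm(p[2]-p[3]))
E
```

```text
[[739.4 -34.1]
 [711.1 -93.3]
 [560.5 -20.8]
 [589.4  37.6]] [650.09565724 -27.64176961]
166.67259324075266 -25.62621596541446 65.63911530383062 65.12188293261607
```

>>> jog_arm --pt "0 0 0 0 0 -0.12 1" --pt "0 0 0 0 0 -0.25 1" --pt "0 0 0 0 0 -0.37 1" --pt "0 0 0 0 0 -0.5 1" --pt "0 0 0 0 0 -0.62 1"

```text
time: 6.48
tool_pos: [651.9, 136.8, 223.0]
tcp_rot: [180.0, -0.0, 10.0]
ft_force: [-0.8, -0.0, -2.4]
finger_gap: 65.7
```

>>> jog_arm --pt "0 0 0 0 0 -0.12 1" --pt "0 0 0 0 0 -0.25 1" --pt "0 0 0 0 0 -0.37 1" --pt "0 0 0 0 0 -0.5 1" --pt "0 0 0 0 0 -0.62 1"

```text
time: 6.9
tool_pos: [651.9, 136.8, 223.0]
tcp_rot: [180.0, -0.0, 45.6]
ft_force: [0.3, 0.4, -2.4]
finger_gap: 65.5
```

```bash
python3 - <<'E'
from bench import r
from h import *
print(r.sense()["tool_pos"],r.sense()["tcp_rot"],r.sense()["joint_pos"])
go(r,(650.1,-27.6,160),154.2)
E
```

```text
[651.91370935 136.7966131  223.03482692] [ 1.79999086e+02 -8.79100657e-04  4.55570232e+01] [ 7.44268466e+00  1.78792242e+01  7.41898311e+01 -1.76273642e-04
  8.79296892e+01  5.18856679e+01]
shift [-0.1186  0.1138  0.063 ] turn [ 0.      0.     -1.8962] rows>=15.2
```

>>> jog_arm --pt "-0.12 0.113 0 0 0 -1.9 1" --pt "-0.12 0.113 0 0 0 -1.9 1" --pt "-0.12 0.113 0 0 0 -1.9 1" --pt "-0.12 0.113 0 0 0 -1.9 1" --pt "-0.12 0.113 0 0 0 -1.9 1"

```text
time: 7.32
tool_pos: [646.9, -35.3, 223.1]
tcp_rot: [180.0, 0.2, 80.2]
ft_force: [-0.2, 1.3, -1.7]
finger_gap: 65.3
```

>>> jog_arm --pt "0 0 0 0 0 -1.27 1" --pt "0 0 0 0 0 -1.27 1" --pt "0 0 0 0 0 -1.27 1" --pt "0 0 0 0 0 -1.27 1" --pt "0 0 0 0 0 -1.27 1"

```text
time: 7.73
tool_pos: [647.4, -28.1, 223.1]
tcp_rot: [180.0, 0.0, 116.3]
ft_force: [-0.6, -1.0, -2.1]
finger_gap: 65.8
```

```bash
python3 - <<'E'
from bench import r
from h import *
print(r.sense()["tool_pos"],r.sense()["tcp_rot"],r.sense()["joint_pos"])
go(r,(650.1,-27.6,120),154.2)
E
```

```text
[647.36011185 -28.0896125  223.06723928] [1.79995578e+02 1.40376340e-03 1.16335404e+02] [-7.01728750e+00  1.50564908e+01  7.75457132e+01  1.25991625e-03
  8.73933305e+01 -3.33527490e+01]
shift [-0.0008  0.0027  0.1031] turn [ 1.000e-04  0.000e+00 -6.609e-01] rows>=5.3
```

>>> jog_arm --pt "-0.001 0.003 0.02 0 0 -0.66 1" --pt "-0.001 0.003 0.04 0 0 -0.66 1" --pt "-0.001 0.003 0.06 0 0 -0.66 1" --pt "-0.001 0.003 0.08 0 0 -0.66 1" --pt "-0.001 0.003 0.095 0 0 -0.66 1"

```text
time: 8.15
tool_pos: [649.7, -27.5, 126.0]
tcp_rot: [-180.0, -0.1, 152.2]
ft_force: [0.2, -0.8, -1.6]
finger_gap: 65.4
```

>>> jog_arm --pt "0 0 0 0 0 -0.035 1" --pt "0 0 0 0 0 -0.035 1" --pt "0 0 0 0 0 -0.035 1" --pt "0 0 0 0 0 -0.035 1"

```text
time: 8.48
tool_pos: [651.2, -27.6, 129.1]
tcp_rot: [180.0, 0.1, 153.7]
ft_force: [-0.2, 0.6, -1.6]
finger_gap: 65.7
```

```bash
python3 - <<'E'
from bench import r
from h import *
print(r.sense()["tool_pos"],r.sense()["tcp_rot"])
go(r,(650.1,-27.6,75),154.2)
E
```

```text
[651.19278404 -27.63301031 129.10505182] [1.79967194e+02 9.38996969e-02 1.53663303e+02]
shift [ 0.0011 -0.0005  0.0541] turn [ 0.0006  0.0016 -0.0094] rows>=1.3
```

>>> jog_arm --pt "0.001 0 0.012 0 0 -0.009 1" --pt "0.001 0 0.024 0 0 -0.009 1" --pt "0.001 0 0.036 0 0 -0.009 1" --pt "0.001 0 0.044 0 0 -0.009 1" --pt "0.001 0 0.047 0 0 -0.009 1"

```text
time: 8.9
tool_pos: [647.7, -26.9, 77.6]
tcp_rot: [-179.9, -0.2, 154.2]
ft_force: [0.3, -0.4, -1.9]
finger_gap: 65.6
```

>>> jog_arm --pt "0 0 0 0 0 0 1" --pt "0 0 0.001 0 0 0 1" --pt "0 0 0.002 0 0 0 1" --pt "0 0 0.003 0 0 0 1"

```text
time: 9.23
tool_pos: [650.3, -27.2, 78.8]
tcp_rot: [180.0, 0.1, 154.3]
ft_force: [-0.7, 0.3, -1.6]
finger_gap: 65.3
```

>>> jog_arm --pt "0 0 0.001 0 0 0 1" --pt "0 0 0.002 0 0 0 1" --pt "0 0 0.003 0 0 0 1" --pt "0 0 0.003 0 0 0 1"

```text
time: 9.57
tool_pos: [649.8, -27.1, 75.3]
tcp_rot: [180.0, 0.0, 154.3]
ft_force: [-0.7, 0.0, -1.4]
finger_gap: 65.4
```

>>> jog_arm --pt "0 0 0.001 0 0 0 1" --pt "0 0 0.0015 0 0 0 1" --pt "0 0 0.0015 0 0 0 1"

```text
time: 9.82
tool_pos: [649.9, -27.2, 75.2]
tcp_rot: [180.0, 0.0, 154.3]
ft_force: [-5.3, 0.0, 8.6]
finger_gap: 65.7
```

```bash
python3 - <<'E'
from bench import r
from h import *
print(r.sense()["tool_pos"],r.sense()["ft_force"])
s=r.snapshot("wrist"); cv2.imwrite("pics/w5.png",s["pixels"][:,:,::-1])
E
```

```text
[649.93996764 -27.15750404  75.16211249] [-5.28950394  0.04408194  8.61179264]
```

View pics/w5.png

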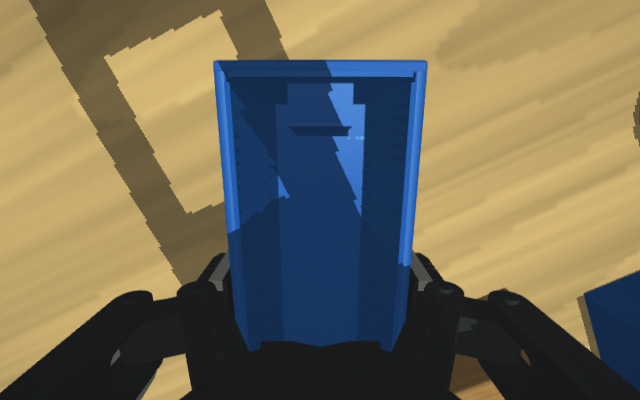

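Contact came at the predicted height (TCP 75.2), so the tote stands on the ledges. Releasing.

>>> jog_arm --pt "0 0 0 0 0 0 0" --pt "0 0 0 0 0 0 0" --pt "0 0 0 0 0 0 0" --pt "0 0 0 0 0 0 0" --pt "0 0 -0.005 0 0 0 0"

```text
time: 10.28
tool_pos: [648.7, -27.0, 77.2]
tcp_rot: [-180.0, -0.1, 154.3]
ft_force: [-1.4, -0.9, -0.2]
finger_gap: 85.6
```

>>> jog_arm --pt "0 0 -0.02 0 0 0 0" --pt "0 0 -0.05 0 0 0 0" --pt "0 0 -0.08 0 0 0 0" --pt "0 0 -0.12 0 0 0 0" --pt "0 0 -0.15 0 0 0 0"

```text
time: 10.7
tool_pos: [649.9, -27.1, 231.9]
tcp_rot: [180.0, 0.1, 154.3]
ft_force: [1.1, -0.5, 0.2]
finger_gap: 85.4
```

```bash
python3 - <<'E'
from bench import r
from h import *
print(r.sense()["tool_pos"],r.sense()["tcp_rot"])
go(r,(564,396,220),102.6)
s=r.snapshot("wrist"); cv2.imwrite("pics/w6.png",s["pixels"][:,:,::-1])
E
```

```text
[649.88316705 -27.13465084 231.85081529] [1.79965323e+02 9.97896306e-02 1.54251085e+02]
shift [0.2612 0.3438 0.0116] turn [0.0013 0.0013 0.9015] rows>=10.4
```

View pics/w6.png

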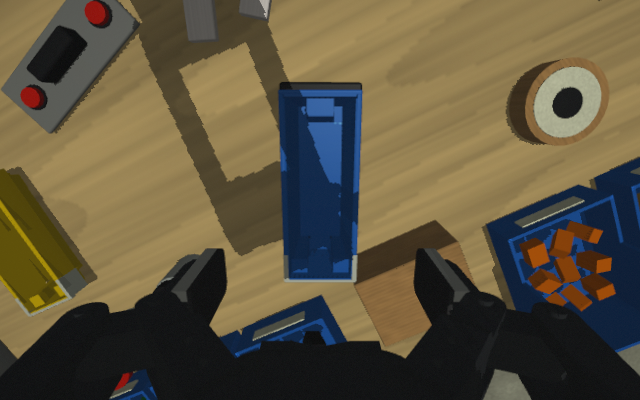

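```bash
python3 - <<'E'
from bench import r
from h import *
s=r.snapshot("wrist");m=masks(s)
print(rect(s,m["blue"]|m["white"],114,(260,70,380,290)))
crop(s,"w6c.png",260,70,380,290,2.7)
E
```

```text
[650.4 -27.7 164.5  64.9 -25.8]
```

>>> jog_arm --pt "0.261 0.344 0.01 0 0 0.9 0" --pt "0.261 0.344 0.01 0 0 0.9 0" --pt "0.261 0.344 0.01 0 0 0.9 0" --pt "0.261 0.344 0.01 0 0 0.9 0" --pt "0.261 0.344 0.01 0 0 0.9 0"

```text
time: 11.22
tool_pos: [609.1, 171.9, 223.7]
tcp_rot: [-180.0, -0.0, 119.3]
ft_force: [0.8, -0.2, -0.8]
finger_gap: 85.5
```

```bash
python3 - <<'E'
from bench import r
from h import *
print(r.sense()["tool_pos"],r.sense()["tcp_rot"])
go(r,(564,396,220),102.6)
E
```

```text
[609.09024616 171.88768808 223.70842733] [-1.79998756e+02 -3.41933023e-03  1.19260062e+02]
shift [0.2176 0.0702 0.0037] turn [-0.000e+00 -1.000e-04  2.908e-01] rows>=5.5
```

View pics/w6c.png

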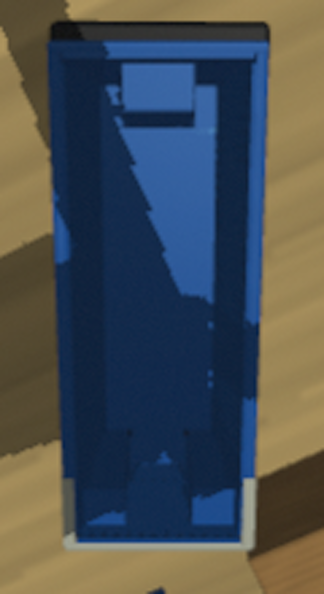

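>>> jog_arm --pt "0.217 0.07 0.004 0 0 0.291 0" --pt "0.217 0.07 0.004 0 0 0.291 0" --pt "0.217 0.07 0.004 0 0 0.291 0" --pt "0.217 0.07 0.004 0 0 0.291 0" --pt "0.217 0.07 0.004 0 0 0.291 0"

```text
time: 11.63
tool_pos: [567.2, 373.0, 220.1]
tcp_rot: [-180.0, 0.0, 102.9]
ft_force: [0.6, -0.4, -0.3]
finger_gap: 85.4
```

>>> jog_arm --pt "0.02 0.007 0 0 0 0 0" --pt "0.02 0.007 0 0 0 0 0" --pt "0.02 0.007 0 0 0 0 0"

```text
time: 11.88
tool_pos: [569.6, 393.5, 219.5]
tcp_rot: [-179.9, 0.0, 103.1]
ft_force: [0.3, -0.2, -0.3]
finger_gap: 85.4
```

```bash
python3 - <<'E'
from bench import r
from h import *
print(r.sense()["tool_pos"],r.sense()["tcp_rot"])
s=r.snapshot("wrist");m=masks(s); cv2.imwrite("pics/w7.png",s["pixels"][:,:,::-1])
t=rect(s,m["blue"]|m["white"],50,(230,0,410,345)); print(t)
go(r,(t[0],t[1],60),t[4]+180)
E
```

```text
[569.61116041 393.52479142 219.47107509] [-1.79949613e+02  2.74933477e-02  1.03103943e+02]
[565.2 400.5 166.8  65.7 -77.6]
shift [ 0.0093 -0.0028  0.1596] turn [-0.0008  0.0007  0.0107] rows>=3.8
```

View pics/w7.png

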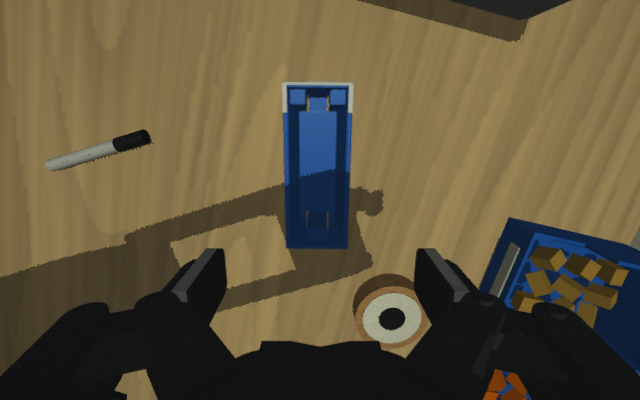

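>>> jog_arm --pt "0.009 -0.003 0.035 0 0 0.011 0" --pt "0.009 -0.003 0.07 0 0 0.011 0" --pt "0.009 -0.003 0.105 0 0 0.011 0" --pt "0.009 -0.003 0.135 0 0 0.011 0" --pt "0.009 -0.003 0.15 0 0 0.011 0"

```text
time: 12.35
tool_pos: [563.5, 397.0, 65.0]
tcp_rot: [-179.6, 0.1, 102.2]
ft_force: [-0.6, -1.0, -1.3]
finger_gap: 85.1
```

>>> jog_arm --pt "0 0 0 0 0 0 0" --pt "0 0 0 0 0 0 0" --pt "0 0 0 0 0 0 0"

```text
time: 12.6
tool_pos: [567.3, 400.7, 73.3]
tcp_rot: [179.8, -0.1, 102.3]
ft_force: [0.6, 0.5, 1.1]
finger_gap: 85.1
```

```bash
python3 - <<'E'
from bench import r
from h import *
print(r.sense()["tool_pos"],r.sense()["tcp_rot"])
go(r,(565.2,400.2,11),102.5)
E
```

```text
[567.27380489 400.65502127  73.25313647] [ 1.79788286e+02 -6.79152138e-02  1.02282006e+02]
shift [-0.0001 -0.0024  0.0622] turn [ 0.0037 -0.0012 -0.0038] rows>=1.5
```

>>> jog_arm --pt "0 -0.001 0.013 0 0 0 0" --pt "0 -0.001 0.026 0 0 0 0" --pt "0 -0.001 0.039 0 0 0 0" --pt "0 -0.001 0.05 0 0 0 0" --pt "0 -0.001 0.058 0 0 0 0"

```text
time: 13.02
tool_pos: [563.2, 399.4, 9.5]
tcp_rot: [-179.8, 0.1, 102.3]
ft_force: [-0.1, -0.0, 0.2]
finger_gap: 85.5
```

>>> jog_arm --pt "0 0 0 0 0 0 0" --pt "0 0 0 0 0 0 0" --pt "0 0 0 0 0 0 0"

```text
time: 13.27
tool_pos: [564.7, 400.3, 12.5]
tcp_rot: [180.0, -0.0, 102.3]
ft_force: [0.5, 1.1, 0.7]
finger_gap: 85.7
```

```bash
python3 - <<'E'
from bench import r
from h import *
print(r.sense()["tool_pos"],r.sense()["tcp_rot"])
go(r,(565.2,400.2,11),102.5)
E
```

```text
[564.73399524 400.33468138  12.549147  ] [ 1.79974147e+02 -7.34882172e-03  1.02331507e+02]
shift [-0.0002  0.0004  0.0015] turn [ 0.0005 -0.0001 -0.0029] rows>=0.0
```

>>> jog_arm --pt "0 0 0.001 0 0 -0.003 1" --pt "0 0 0.001 0 0 -0.003 1" --pt "0 0 0.001 0 0 -0.003 1" --pt "0 0 0.001 0 0 -0.003 1" --pt "0 0 0.001 0 0 -0.003 1"

```text
time: 13.68
tool_pos: [565.1, 400.6, 12.3]
tcp_rot: [179.9, -0.0, 102.5]
ft_force: [-0.0, -0.5, 4.0]
finger_gap: 65.3
```

>>> jog_arm --pt "0 0 0 0 0 0 1" --pt "0 0 0 0 0 0 1"

```text
time: 13.85
tool_pos: [565.1, 400.5, 12.3]
tcp_rot: [179.9, -0.0, 102.5]
ft_force: [-0.7, 0.6, 5.7]
finger_gap: 65.6
```

```bash
python3 - <<'E'
from bench import r
from h import *
st=r.sense();print(st["tool_pos"],st["tcp_rot"],st["finger_gap"])
s=r.snapshot("wrist"); cv2.imwrite("pics/w8.png",s["pixels"][:,:,::-1])
E
```

```text
[565.1090276  400.53339379  12.30093297] [ 1.79911702e+02 -3.18651098e-02  1.02500149e+02] 65.62984990155016
```

View pics/w8.png

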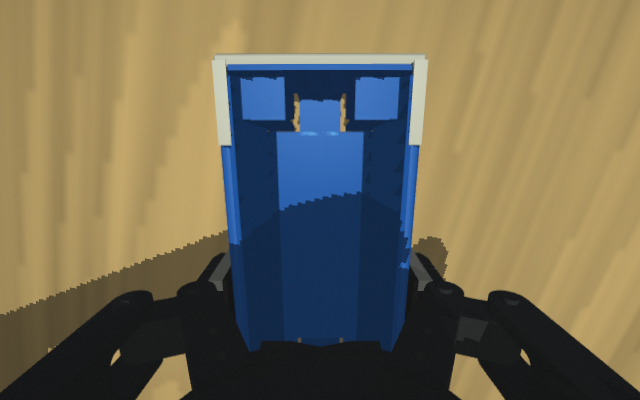

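```bash
python3 - <<'E'
from bench import r
from h import *
s=r.snapshot("wrist"); st=r.sense()
p=onplane(s,[(214,55.5),(426,55.5)],50); T=rot(st["tcp_rot"]); q=(p-st["tool_pos"])@T
print(q.round(1))
E
```

```text
[[ 83.7 -31.7 -37.7]
 [ 83.7  33.1 -37.6]]
```

>>> jog_arm --pt "0 0 -0.015 0 0 0 1" --pt "0 0 -0.05 0 0 0 1" --pt "0 0 -0.09 0 0 0 1" --pt "0 0 -0.13 0 0 0 1" --pt "0 0 -0.16 0 0 0 1"

```text
time: 14.37
tool_pos: [564.8, 400.4, 175.6]
tcp_rot: [179.9, -0.0, 102.5]
ft_force: [0.3, 0.2, -0.8]
finger_gap: 65.5
```

```bash
python3 - <<'E'
from bench import r
from h import *
print(r.sense()["tool_pos"],r.sense()["tcp_rot"])
go(r,(650.4,-27.7,190),154.2)
E
```

```text
[564.7946285  400.35892658 175.59668352] [ 1.79868317e+02 -4.64565750e-02  1.02496476e+02]
shift [-0.4364 -0.009  -0.0148] turn [ 2.500e-03  3.000e-04 -9.024e-01] rows>=10.5
```

>>> jog_arm --pt "-0.436 -0.01 -0.015 0 0 -0.9 1" --pt "-0.436 -0.01 -0.015 0 0 -0.9 1" --pt "-0.436 -0.01 -0.015 0 0 -0.9 1" --pt "-0.436 -0.01 -0.015 0 0 -0.9 1" --pt "-0.436 -0.01 -0.015 0 0 -0.9 1"

```text
time: 14.78
tool_pos: [603.7, 198.1, 178.7]
tcp_rot: [-180.0, -0.0, 138.0]
ft_force: [0.7, 0.3, -1.1]
finger_gap: 65.4
```

```bash
python3 - <<'E'
from bench import r
from h import *
print(r.sense()["tool_pos"],r.sense()["tcp_rot"])
go(r,(651.7,-28.4,190),154.2)
E
```

```text
[603.65573028 198.11483029 178.74632945] [-1.79970744e+02 -1.53474844e-02  1.37961439e+02]
shift [-0.1874 -0.1361 -0.0112] turn [-0.0005 -0.0003 -0.2834] rows>=5.6
```

>>> jog_arm --pt "-0.187 -0.136 -0.012 0 0 -0.283 1" --pt "-0.187 -0.136 -0.012 0 0 -0.283 1" --pt "-0.187 -0.136 -0.012 0 0 -0.283 1" --pt "-0.187 -0.136 -0.012 0 0 -0.283 1" --pt "-0.187 -0.136 -0.012 0 0 -0.283 1"

```text
time: 15.2
tool_pos: [644.8, -2.6, 189.5]
tcp_rot: [-180.0, -0.0, 153.8]
ft_force: [0.5, 0.8, -1.4]
finger_gap: 65.6
```

>>> jog_arm --pt "-0.01 -0.014 0 0 0 0 1" --pt "-0.01 -0.014 0 0 0 0 1" --pt "-0.01 -0.014 0 0 0 0 1" --pt "-0.01 -0.014 0 0 0 0 1"

```text
time: 15.53
tool_pos: [647.6, -16.9, 188.9]
tcp_rot: [180.0, -0.1, 153.8]
ft_force: [0.3, 0.3, -1.9]
finger_gap: 65.7
```

```bash
python3 - <<'E'
from bench import r
from h import *
print(r.sense()["tool_pos"],r.sense()["tcp_rot"])
go(r,(651.7,-28.4,118.3),154.2)
E
```

```text
[647.57586212 -16.92567788 188.85550754] [ 1.79986784e+02 -5.69786086e-02  1.53808246e+02]
shift [-0.0088 -0.0085  0.0705] turn [ 0.0002 -0.001  -0.0068] rows>=1.7
```

>>> jog_arm --pt "-0.009 -0.0085 0.012 0 0 -0.007 1" --pt "-0.009 -0.0085 0.025 0 0 -0.007 1" --pt "-0.009 -0.0085 0.04 0 0 -0.007 1" --pt "-0.009 -0.0085 0.054 0 0 -0.007 1" --pt "-0.009 -0.0085 0.058 0 0 -0.007 1"

```text
time: 15.95
tool_pos: [649.9, -28.1, 126.2]
tcp_rot: [-179.9, -0.3, 154.3]
ft_force: [0.2, 1.2, -2.6]
finger_gap: 65.5
```

>>> jog_arm --pt "0 0 0 0 0 0 1" --pt "0 0 0 0 0 0 1" --pt "0 0 0 0 0 0 1"

```text
time: 16.2
tool_pos: [652.9, -29.0, 131.8]
tcp_rot: [180.0, 0.1, 154.2]
ft_force: [0.7, 0.2, -1.9]
finger_gap: 65.4
```

```bash
python3 - <<'E'
from bench import r
from h import *
print(r.sense()["tool_pos"],r.sense()["tcp_rot"])
go(r,(651.7,-28.4,118.3),154.2)
E
```

```text
[652.88130545 -29.01517538 131.80846875] [1.79976184e+02 6.70811225e-02 1.54226756e+02]
shift [0.0013 0.     0.0135] turn [0.0004 0.0012 0.0005] rows>=0.3
```

>>> jog_arm --pt "0.001 0 0.003 0 0 0 1" --pt "0.001 0 0.006 0 0 0 1" --pt "0.001 0 0.009 0 0 0 1" --pt "0.001 0 0.01 0 0 0 1" --pt "0.001 0 0.01 0 0 0 1"

```text
time: 16.62
tool_pos: [651.1, -28.8, 120.3]
tcp_rot: [-180.0, -0.0, 154.2]
ft_force: [0.3, 0.1, -1.6]
finger_gap: 65.7
```

>>> jog_arm --pt "0 0 0.001 0 0 0 1" --pt "0 0 0.002 0 0 0 1" --pt "0 0 0.003 0 0 0 1" --pt "0 0 0.003 0 0 0 1"

```text
time: 16.95
tool_pos: [651.7, -28.8, 118.5]
tcp_rot: [180.0, 0.0, 154.2]
ft_force: [-0.8, 0.1, 0.5]
finger_gap: 65.2
```

>>> jog_arm --pt "0 0 0.001 0 0 0 1" --pt "0 0 0.001 0 0 0 1"

```text
time: 17.12
tool_pos: [651.7, -28.8, 118.3]
tcp_rot: [180.0, 0.0, 154.2]
ft_force: [-5.7, 1.3, 8.0]
finger_gap: 65.5
```

>>> jog_arm --pt "0 0 0 0 0 0 0" --pt "0 0 0 0 0 0 0" --pt "0 0 0 0 0 0 0" --pt "0 0 0 0 0 0 0" --pt "0 0 -0.005 0 0 0 0"

```text
time: 17.53
tool_pos: [650.6, -28.7, 120.6]
tcp_rot: [-180.0, -0.1, 154.2]
ft_force: [0.4, -0.4, -0.7]
finger_gap: 85.3
```

>>> jog_arm --pt "0 0 -0.02 0 0 0 0" --pt "0 0 -0.05 0 0 0 0" --pt "0 0 -0.08 0 0 0 0" --pt "0 0 -0.12 0 0 0 0" --pt "0 0 -0.15 0 0 0 0"

```text
time: 17.95
tool_pos: [651.6, -28.8, 275.3]
tcp_rot: [180.0, 0.1, 154.2]
ft_force: [0.8, -0.1, -0.1]
finger_gap: 85.1
```

```bash
python3 - <<'E'
from bench import r
from h import *
print(r.sense()["tool_pos"],r.sense()["tcp_rot"])
s=r.snapshot("wrist"); cv2.imwrite("pics/w9.png",s["pixels"][:,:,::-1]);m=masks(s)
print(rect(s,m["blue"]|m["white"],156,(240,55,400,300)))
go(r,(560,-384,220),-1)
E
```

```text
[651.64515141 -28.78561772 275.34492512] [1.79961372e+02 1.08626770e-01 1.54209730e+02]
[659.5 -38.9 190.1  79.  -27. ]
shift [-0.069  -0.3607  0.0626] turn [ 1.6500e-02 -1.8000e-03  2.7089e+00] rows>=21.7
```

View pics/w9.png

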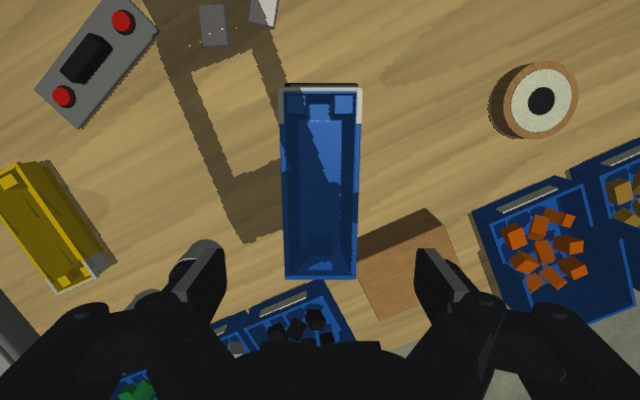

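```bash
python3 - <<'E'
from bench import r
from h import *
s=r.snapshot("wrist"); m=masks(s)
print(rect(s,m["blue"]|m["white"],156,(272,75,368,280)))
c=np.array([(280,88),(361.5,88),(356,279),(285,279)])
print(onplane(s,c,156).mean(0))
E
```

```text
[656.2 -31.1 175.8  65.8 -25.9]
[658.37878286 -30.09404705 156.        ]
```

>>> jog_arm --pt "-0.069 -0.361 0.01 0 0 2.7 0" --pt "-0.069 -0.361 0.01 0 0 2.7 0" --pt "-0.069 -0.361 0.01 0 0 2.7 0" --pt "-0.069 -0.361 0.01 0 0 2.7 0" --pt "-0.069 -0.361 0.01 0 0 2.7 0"

```text
time: 18.47
tool_pos: [596.8, -231.5, 266.1]
tcp_rot: [180.0, 0.0, 118.1]
ft_force: [1.0, 0.3, -1.1]
finger_gap: 85.1
```

```bash
python3 - <<'E'
from bench import r
from h import *
print(r.sense()["tool_pos"],r.sense()["tcp_rot"])
go(r,(560,-384,220),-1)
E
```

```text
[ 596.83993852 -231.4885968   266.1203179 ] [1.79999191e+02 4.45208946e-03 1.18078217e+02]
shift [-0.1172 -0.1043  0.0461] turn [1.0000e-04 0.0000e+00 2.0783e+00] rows>=16.6
```

>>> jog_arm --pt "-0.117 -0.104 0.046 0 0 2.07 0" --pt "-0.117 -0.104 0.046 0 0 2.07 0" --pt "-0.117 -0.104 0.046 0 0 2.07 0" --pt "-0.117 -0.104 0.046 0 0 2.07 0" --pt "-0.117 -0.104 0.046 0 0 2.07 0"

```text
time: 18.88
tool_pos: [557.6, -388.3, 216.2]
tcp_rot: [-179.7, 0.0, 81.9]
ft_force: [-0.2, 0.2, -0.5]
finger_gap: 85.1
```

>>> jog_arm --pt "0 0 0 0 0 1.44 0" --pt "0 0 0 0 0 1.44 0" --pt "0 0 0 0 0 1.44 0" --pt "0 0 0 0 0 1.44 0" --pt "0 0 0 0 0 1.44 0"

```text
time: 19.3
tool_pos: [561.6, -382.4, 219.9]
tcp_rot: [-180.0, 0.0, 46.4]
ft_force: [0.4, 0.0, -0.2]
finger_gap: 85.4
```

>>> jog_arm --pt "0 0 0 0 0 0.82 0" --pt "0 0 0 0 0 0.82 0" --pt "0 0 0 0 0 0.82 0" --pt "0 0 0 0 0 0.82 0" --pt "0 0 0 0 0 0.82 0"

```text
time: 19.72
tool_pos: [561.7, -382.3, 219.9]
tcp_rot: [-180.0, 0.0, 10.6]
ft_force: [0.3, 0.6, 0.0]
finger_gap: 85.4
```

>>> jog_arm --pt "0 0 0 0 0 0.2 0" --pt "0 0 0 0 0 0.2 0" --pt "0 0 0 0 0 0.2 0" --pt "0 0 0 0 0 0.2 0"

```text
time: 20.05
tool_pos: [561.7, -382.3, 220.0]
tcp_rot: [-180.0, 0.0, -0.3]
ft_force: [1.0, 0.2, -0.8]
finger_gap: 85.4
```

```bash
python3 - <<'E'
from bench import r
from h import *
print(r.sense()["tool_pos"],r.sense()["tcp_rot"])
s=r.snapshot("wrist"); m=masks(s); cv2.imwrite("pics/w10.png",s["pixels"][:,:,::-1])
t=rect(s,m["yellow"]|m["white"],50,(230,0,410,345)); print(t)
go(r,(t[0],t[1],70),t[4])
E
```

```text
[ 561.72185378 -382.28182469  219.98218973] [-1.79987738e+02  1.63903665e-02 -3.32463175e-01]
[ 569.4 -387.7  166.7   65.2   -1.7]
shift [0.0077 0.0054 0.15  ] turn [-0.0002  0.0002  0.0242] rows>=3.6
```

View pics/w10.png

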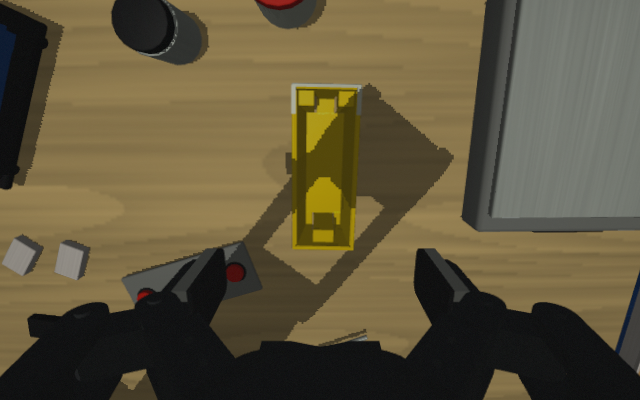

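>>> jog_arm --pt "0.008 0.004 0.035 0 0 0.02 0" --pt "0.008 0.004 0.07 0 0 0.02 0" --pt "0.008 0.004 0.105 0 0 0.02 0" --pt "0.008 0.004 0.135 0 0 0.02 0" --pt "0.008 0.004 0.15 0 0 0.02 0"

```text
time: 20.52
tool_pos: [567.3, -384.5, 64.7]
tcp_rot: [-179.8, 0.3, -1.5]
ft_force: [-0.1, -0.2, -0.7]
finger_gap: 85.3
```

>>> jog_arm --pt "0 0 0 0 0 0 0" --pt "0 0 0 0 0 0 0" --pt "0 0 0 0 0 0 0"

```text
time: 20.77
tool_pos: [571.2, -387.5, 73.1]
tcp_rot: [179.9, -0.2, -1.6]
ft_force: [0.6, 0.2, 0.6]
finger_gap: 85.7
```

```bash
python3 - <<'E'
from bench import r
from h import *
print(r.sense()["tool_pos"],r.sense()["tcp_rot"])
s=r.snapshot("wrist"); m=masks(s); cv2.imwrite("pics/w11.png",s["pixels"][:,:,::-1])
go(r,(569.8,-387,11.5),-1.6)
E
```

```text
[ 571.16283129 -387.54551006   73.11191984] [ 1.79867584e+02 -1.72875905e-01 -1.59842052e+00]
shift [-0.002  -0.0009  0.0622] turn [ 0.003  -0.004  -0.0001] rows>=1.5
```

View pics/w11.png

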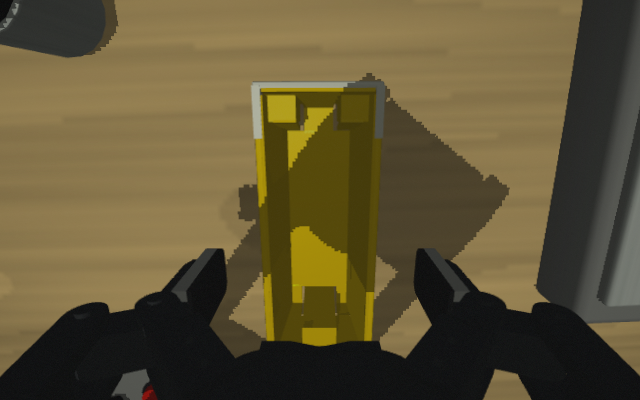

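>>> jog_arm --pt "0 0 0.013 0 0 0 0" --pt "0 0 0.026 0 0 0 0" --pt "0 0 0.039 0 0 0 0" --pt "0 0 0.05 0 0 0 0" --pt "0 0 0.058 0 0 0 0"

```text
time: 21.23
tool_pos: [568.5, -385.4, 9.2]
tcp_rot: [-179.9, 0.2, -1.6]
ft_force: [0.0, -0.3, -0.0]
finger_gap: 85.5
```

>>> jog_arm --pt "0 0 0.001 0 0 0 0" --pt "0 0 0.001 0 0 0 0" --pt "0 0 0.001 0 0 0 1" --pt "0 0 0.001 0 0 0 1" --pt "0 0 0.001 0 0 0 1"

```text
time: 21.65
tool_pos: [570.5, -387.0, 12.4]
tcp_rot: [179.9, -0.1, -1.6]
ft_force: [0.8, 0.3, -1.9]
finger_gap: 65.6
```

>>> jog_arm --pt "0 0 0 0 0 0 1" --pt "0 0 0 0 0 0 1" --pt "0 0 0 0 0 0 1" --pt "0 0 0 0 0 0 1"

```text
time: 21.98
tool_pos: [570.4, -386.9, 12.3]
tcp_rot: [179.9, -0.1, -1.6]
ft_force: [0.1, -0.1, 5.7]
finger_gap: 65.5
```

```bash
python3 - <<'E'
from bench import r
from h import *
st=r.sense();print(st["tool_pos"],st["tcp_rot"],st["finger_gap"])
s=r.snapshot("wrist"); cv2.imwrite("pics/w12.png",s["pixels"][:,:,::-1])
E
```

```text
[ 570.40484251 -386.92408767   12.30014765] [ 1.79939881e+02 -8.02850510e-02 -1.63537304e+00] 65.5333904562959
```

View pics/w12.png

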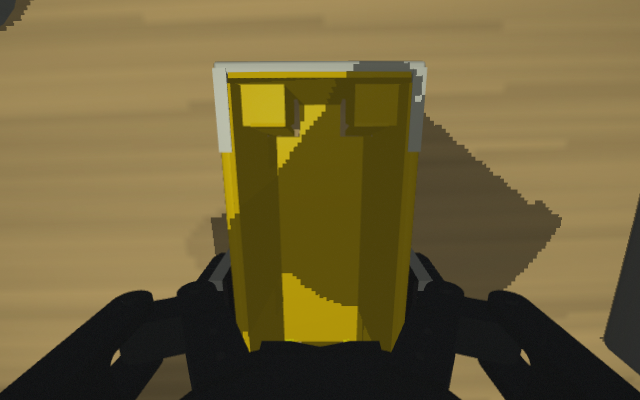

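>>> jog_arm --pt "0 0 -0.015 0 0 0 1" --pt "0 0 -0.055 0 0 0 1" --pt "0 0 -0.096 0 0 0 1" --pt "0 0 -0.137 0 0 0 1" --pt "0 0 -0.177 0 0 0 1"

```text
time: 22.45
tool_pos: [569.1, -385.9, 190.4]
tcp_rot: [-180.0, 0.1, -1.6]
ft_force: [0.1, -1.1, -1.4]
finger_gap: 65.3
```

>>> jog_arm --pt "0 0 -0.035 0 0 0 1" --pt "0 0 -0.035 0 0 0 1" --pt "0 0 -0.035 0 0 0 1"

```text
time: 22.7
tool_pos: [571.0, -387.4, 227.8]
tcp_rot: [179.8, -0.3, -1.6]
ft_force: [-0.7, 0.4, -4.0]
finger_gap: 65.7
```

```bash
python3 - <<'E'
from bench import r
from h import *
st=r.sense();print(st["tool_pos"],st["tcp_rot"],st["finger_gap"])
go(r,(650.4,-28,225),-25.8)
E
```

```text
[ 571.02153491 -387.36859723  227.76597867] [179.78022037  -0.29497711  -1.63270066] 65.72144060248182
shift [ 0.0691 -0.3615  0.0017] turn [ 0.0027 -0.0059  0.4218] rows>=8.8
```

>>> jog_arm --pt "0.02 -0.04 0 0 0 0.12 1" --pt "0.04 -0.08 0 0 0 0.24 1" --pt "0.05 -0.12 0 0 0 0.36 1" --pt "0.05 -0.16 0 0 0 0.42 1" --pt "0.05 -0.19 0 0 0 0.42 1"

```text
time: 23.12
tool_pos: [624.1, -194.4, 220.0]
tcp_rot: [-180.0, 0.3, -25.9]
ft_force: [-0.4, 0.1, -1.9]
finger_gap: 65.4
```

>>> jog_arm --pt "0 0 0 0 0 0 1" --pt "0 0 0 0 0 0 1" --pt "0 0 0 0 0 0 1"

```text
time: 23.37
tool_pos: [624.2, -197.6, 221.3]
tcp_rot: [180.0, 0.2, -25.7]
ft_force: [0.1, -1.0, -1.2]
finger_gap: 65.8
```

```bash
python3 - <<'E'
from bench import r
from h import *
st=r.sense();print(st["tool_pos"],st["tcp_rot"],st["finger_gap"])
s=r.snapshot("wrist"); cv2.imwrite("pics/w13.png",s["pixels"][:,:,::-1])
go(r,(650.4,-28,225),-25.8)
E
```

```text
[ 624.18166461 -197.55689904  221.29623843] [179.95734941   0.18160516 -25.65141427] 65.76199024630469
shift [-0.0504 -0.1649 -0.0034] turn [0.0006 0.0026 0.0013] rows>=4.1
```

View pics/w13.png

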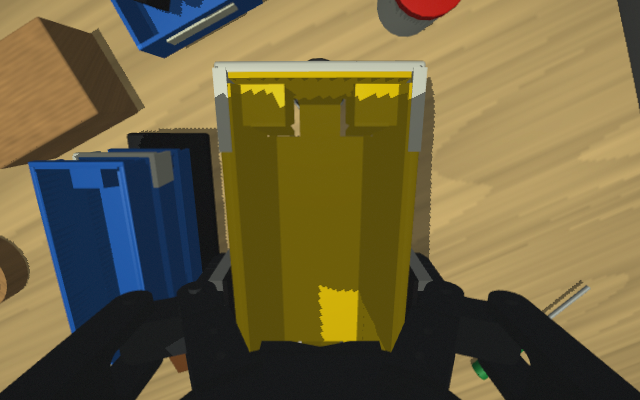

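```bash
python3 - <<'E'
from bench import r
from h import *
s=r.snapshot("wrist"); crop(s,"w13c.png",20,140,160,280,4)
p=onplane(s,[(30,163),(120.5,166.5)],156)[:,:2]; m=p.mean(0); a=np.radians(-25.8)
print(p,np.linalg.norm(p[0]-p[1]), m-82*np.array([np.cos(a),np.sin(a)]))
E
```

```text
[[740.67610753 -38.38767854]
 [711.48353284 -92.98219622]] 61.909351295899086 [652.25368093 -29.99598723]
```

View pics/w13c.png

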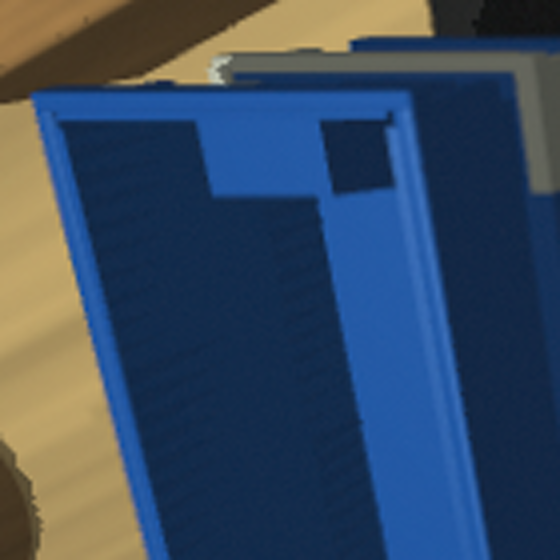

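```bash
python3 - <<'E'
from bench import r
from h import *
s=r.snapshot("wrist")
p=onplane(s,[(28.75,162.8),(122.5,162.8)],156)[:,:2]; m=p.mean(0); a=np.radians(-25.8)
d=p[0]-p[1];print(p,np.linalg.norm(d),np.degrees(np.arctan2(d[1],d[0]))-90, m-82*np.array([np.cos(a),np.sin(a)]))
go(r,(651,-28,220),-25.8)
E
```

```text
[[741.56222798 -37.92456574]
 [713.24467754 -95.98791941]] 64.60059367281791 -25.99853374744727 [653.57731351 -31.26729243]
shift [-0.0506 -0.1656  0.0023] turn [0.0004 0.0014 0.0001] rows>=4.2
```

```bash
python3 - <<'E'
from bench import r
from h import *
im=cv2.imread("pics/w9.png")[70:290,260:380]
cv2.imwrite("pics/w9c.png",cv2.resize(im,None,fx=2.7,fy=2.7,interpolation=cv2.INTER_CUBIC))
s=r.snapshot("top"); crop(s,"t3.png",270,110,370,210,6)
E
```

```text
(no output)
```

View pics/w9c.png

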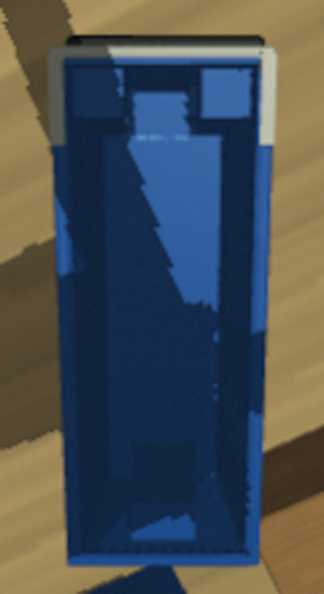

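View pics/t3.png

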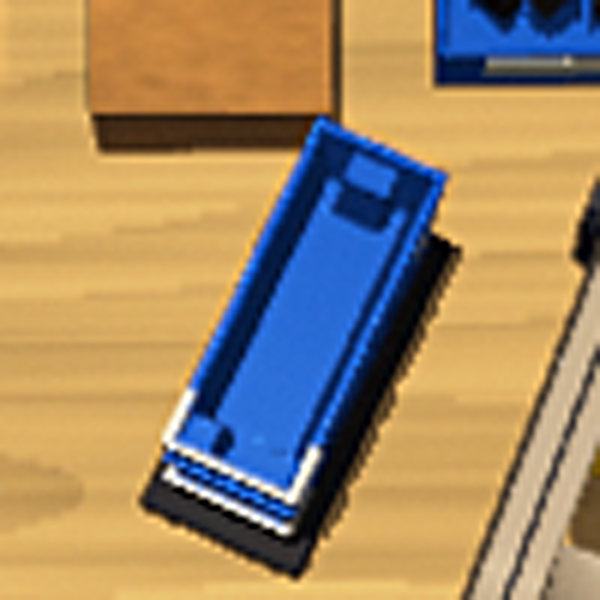

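```bash
python3 - <<'E'
from bench import r
from h import *
s=r.snapshot("top")
c=np.array([(319,118),(447,177),(299,505),(165,450)])/6+[270,110]-0.4
p=onplane(s,c,156)[:,:2]
d=p[:2].mean(0)-p[2:].mean(0);print(p.round(1),p.mean(0),np.linalg.norm(d),np.degrees(np.arctan2(d[1],d[0])),np.linalg.norm(p[0]-p[1]))
# visible lower tote white end corners
print(onplane(s,np.array([(163,470),(292,535)])/6+[270,110]-.4,114).round(1))
E
```

```text
[[741.4 -36.2]
 [713.  -94.4]
 [561.6 -24.5]
 [587.4  35.6]] [650.84842621 -29.87654513] 168.32993608766262 -24.888020078942354 64.82291346850232
[[585.5  38.  114. ]
 [554.2 -21.7 114. ]]
```

```bash
python3 - <<'E'
from bench import r
from h import *
go(r,(652.9,-29.4,200),-25.8)
E
```

```text
shift [-0.0485 -0.1651  0.0228] turn [0.0002 0.0007 0.    ] rows>=4.2
```

>>> jog_arm --pt "-0.011 -0.038 0 0 0 0 1" --pt "-0.022 -0.076 0 0 0 0 1" --pt "-0.033 -0.114 0 0 0 0 1" --pt "-0.044 -0.15 0 0 0 0 1" --pt "-0.0485 -0.165 0.005 0 0 0 1"

```text
time: 24.03
tool_pos: [654.0, -24.3, 219.5]
tcp_rot: [-179.9, -0.1, -25.6]
ft_force: [0.7, -0.4, -1.1]
finger_gap: 65.5
```

>>> jog_arm --pt "0 0 0.01 0 0 0 1" --pt "0 0 0.018 0 0 0 1" --pt "0 0 0.018 0 0 0 1" --pt "0 0 0.018 0 0 0 1"

```text
time: 24.37
tool_pos: [652.2, -29.9, 198.8]
tcp_rot: [179.9, 0.1, -25.8]
ft_force: [0.7, 0.4, -2.5]
finger_gap: 65.4
```

```bash
python3 - <<'E'
from bench import r
from h import *
st=r.sense();print(st["tool_pos"],st["tcp_rot"],st["finger_gap"])
go(r,(652.9,-29.4,166),-25.8)
E
```

```text
[652.17092332 -29.86716834 198.82052903] [ 1.79930468e+02  1.27941826e-01 -2.58082976e+01] 65.3752650532382
shift [ 0.0005 -0.0008  0.0328] turn [ 0.0012  0.0022 -0.0001] rows>=0.8
```

>>> jog_arm --pt "0 -0.001 0.009 0 0 0 1" --pt "0 -0.001 0.018 0 0 0 1" --pt "0 -0.001 0.026 0 0 0 1" --pt "0 -0.001 0.031 0 0 0 1" --pt "0 -0.001 0.033 0 0 0 1"

```text
time: 24.78
tool_pos: [652.5, -27.5, 165.2]
tcp_rot: [179.9, 0.1, -25.7]
ft_force: [0.1, 0.2, -2.1]
finger_gap: 65.3
```

>>> jog_arm --pt "0 0 0 0 0 0 1" --pt "0 0 0.001 0 0 0 1" --pt "0 0 0.002 0 0 0 1" --pt "0 0 0.003 0 0 0 1" --pt "0 0 0.003 0 0 0 1"

```text
time: 25.2
tool_pos: [653.6, -27.2, 164.4]
tcp_rot: [-180.0, -0.0, -25.7]
ft_force: [-0.1, -0.3, -1.2]
finger_gap: 65.6
```

>>> jog_arm --pt "0 0 0.001 0 0 0 1" --pt "0 0 0.002 0 0 0 1" --pt "0 0 0.002 0 0 0 1"

```text
time: 25.45
tool_pos: [653.4, -27.3, 162.0]
tcp_rot: [180.0, 0.0, -25.7]
ft_force: [0.1, -0.1, -2.4]
finger_gap: 65.4
```

>>> jog_arm --pt "0 0.001 0 0 0 0 1" --pt "0 0.002 0.0005 0 0 0 1" --pt "0 0.002 0.0015 0 0 0 1" --pt "0 0.002 0.002 0 0 0 1" --pt "0 0.002 0.002 0 0 0 1"

```text
time: 25.87
tool_pos: [652.7, -29.2, 160.5]
tcp_rot: [-180.0, -0.0, -25.7]
ft_force: [-0.1, -0.4, -0.2]
finger_gap: 65.3
```

>>> jog_arm --pt "0 0 0.001 0 0 0 1" --pt "0 0 0.001 0 0 0 1"

```text
time: 26.03
tool_pos: [652.9, -29.2, 160.3]
tcp_rot: [-180.0, -0.1, -25.7]
ft_force: [-1.6, 0.1, 4.0]
finger_gap: 65.4
```

Contact again at the predicted 160.3. Releasing and rising.

>>> jog_arm --pt "0 0 0 0 0 0 0" --pt "0 0 0 0 0 0 0" --pt "0 0 0 0 0 0 0" --pt "0 0 0 0 0 0 0" --pt "0 0 -0.005 0 0 0 0"

```text
time: 26.45
tool_pos: [651.8, -29.0, 162.9]
tcp_rot: [180.0, 0.1, -25.7]
ft_force: [0.3, 0.3, -1.1]
finger_gap: 85.8
```

>>> jog_arm --pt "0 0 -0.02 0 0 0 0" --pt "0 0 -0.05 0 0 0 0" --pt "0 0 -0.08 0 0 0 0" --pt "0 0 -0.12 0 0 0 0" --pt "0 0 -0.14 0 0 0 0"

```text
time: 26.87
tool_pos: [653.6, -29.2, 310.1]
tcp_rot: [-179.9, -0.3, -25.7]
ft_force: [0.4, 0.5, 0.9]
finger_gap: 85.4
```

>>> jog_arm --pt "0 0 0 0 0 0 0" --pt "0 0 0 0 0 0 0"

```text
time: 27.03
tool_pos: [653.6, -29.3, 307.1]
tcp_rot: [-179.9, -0.3, -25.7]
ft_force: [-0.1, -1.2, -1.1]
finger_gap: 85.7
```

```bash
python3 - <<'E'
from bench import r
from h import *
st=r.sense();print(st["tool_pos"],st["tcp_rot"],st["finger_gap"])
s=r.snapshot("wrist"); cv2.imwrite("pics/w14.png",s["pixels"][:,:,::-1]); m=masks(s)
print(rect(s,m["yellow"]|m["white"],198,(240,40,400,320)))
s=r.snapshot("scene"); crop(s,"s2.png",300,130,400,260,4.5)
E
```

```text
[653.6379087  -29.2593314  307.06969006] [-179.91493172   -0.25386575  -25.70198111] 85.65014653768611
[652.  -29.1 166.8  65.4 -25.3]
```

View pics/w14.png

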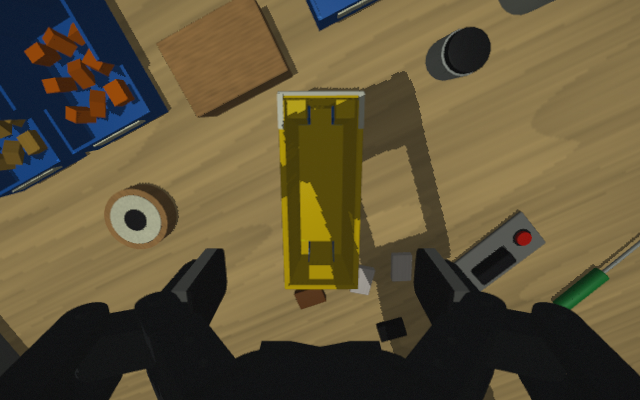

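View pics/s2.png

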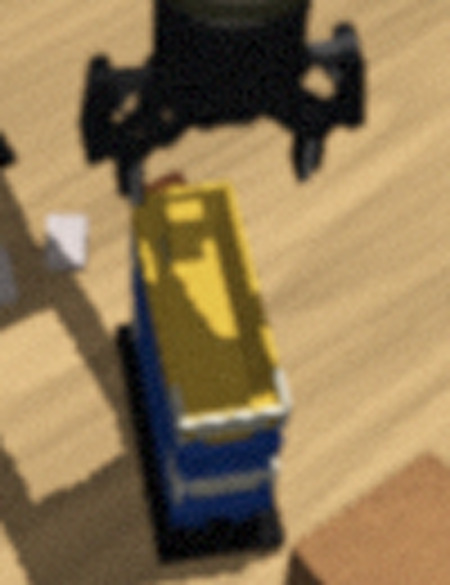

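```bash
python3 - <<'E'
from bench import r
from h import *
go(r,(455,-20,220),51)
E
```

```text
shift [-0.1815  0.0773  0.0835] turn [-6.0000e-04  1.5000e-03 -1.3387e+00] rows>=10.7
```

>>> jog_arm --pt "-0.18 0.077 0 0 0 -1.34 0" --pt "-0.18 0.077 0 0 0 -1.34 0" --pt "-0.18 0.077 0 0 0 -1.34 0" --pt "-0.18 0.077 0 0 0 -1.34 0" --pt "-0.18 0.077 0 0 0 -1.34 0"

```text
time: 27.55
tool_pos: [453.5, -20.0, 301.7]
tcp_rot: [-179.9, 0.2, 10.5]
ft_force: [0.3, 0.7, 0.6]
finger_gap: 85.4
```

>>> jog_arm --pt "0 0 0.04 0 0 -0.71 0" --pt "0 0 0.08 0 0 -0.71 0" --pt "0 0 0.08 0 0 -0.71 0" --pt "0 0 0.08 0 0 -0.71 0" --pt "0 0 0.08 0 0 -0.71 0"

```text
time: 27.97
tool_pos: [455.0, -20.1, 221.0]
tcp_rot: [-179.7, 0.2, 46.3]
ft_force: [0.8, 0.6, 0.4]
finger_gap: 85.0
```

```bash
python3 - <<'E'
from bench import r
from h import *
st=r.sense();print(st["tool_pos"],st["tcp_rot"],st["finger_gap"])
go(r,(455,-15,180),51)
E
```

```text
[454.96010732 -20.11677329 221.0016447 ] [-1.79737552e+02  1.78133930e-01  4.62712860e+01] 84.98380381209687
shift [ 0.0039 -0.0033  0.041 ] turn [-0.0047  0.0029 -0.0825] rows>=1.0
```

>>> jog_arm --pt "0.004 -0.004 0.04 0 0 -0.083 0" --pt "0.004 -0.004 0.06 0 0 -0.083 0" --pt "0.004 -0.004 0.06 0 0 -0.083 0" --pt "0.004 -0.004 0.06 0 0 -0.083 0" --pt "0.004 -0.004 0.06 0 0 -0.083 0"

```text
time: 28.38
tool_pos: [457.0, -14.9, 164.8]
tcp_rot: [-180.0, 0.0, 50.6]
ft_force: [0.8, 0.2, 0.8]
finger_gap: 85.5
```

```bash
python3 - <<'E'
from bench import r
from h import *
st=r.sense();print(st["tool_pos"],st["tcp_rot"],st["finger_gap"])
s=r.snapshot("wrist"); cv2.imwrite("pics/w15.png",s["pixels"][:,:,::-1])
E
```

```text
[456.97328699 -14.87095048 164.78979497] [-1.79991735e+02  7.03822559e-03  5.06378114e+01] 85.51114295507625
```

View pics/w15.png

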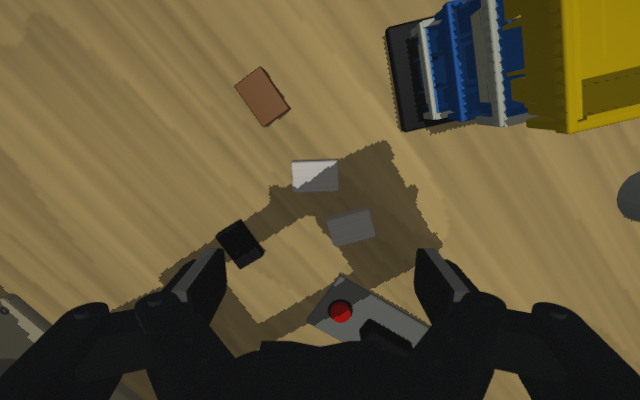

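```bash
cat >> h.py <<'E'
def lowsat(s,sm=45,vm=70):
    h=cv2.cvtColor(s["pixels"],cv2.COLOR_RGB2HSV); return (h[...,1]<sm)&(h[...,2]>vm)
E
python3 - <<'E'
from bench import r
from h import *
s=r.snapshot("wrist"); m=lowsat(s)
print(rect(s,m,12,(285,150,342,198)),rect(s,m,12,(320,200,380,250)))
print(rect(s,masks(s)["red"],19,(325,295,358,325)))
crop(s,"w15c.png",280,150,390,330,3.3)
cv2.imwrite("pics/mk.png",m[150:330,280:390].astype(np.uint8)*255)
s=r.snapshot("top"); crop(s,"t4.png",290,200,430,300,5)
m=masks(s)["red"]; 
E
```

```text
[458.7  -6.4  43.1  30.4 -37.4] [452.6 -70.   43.4  29.7 -23.2]
[ 385.6 -141.5   18.7    9.9   -7.1]
```

View pics/w15c.png

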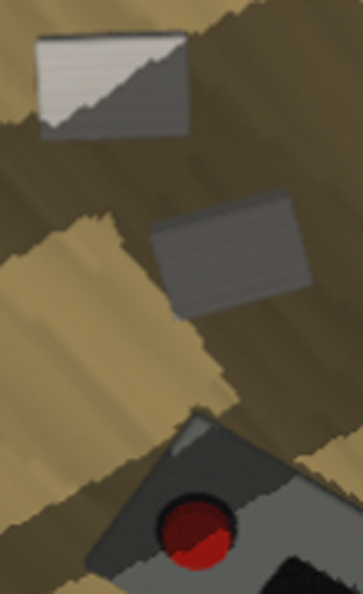

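View pics/t4.png

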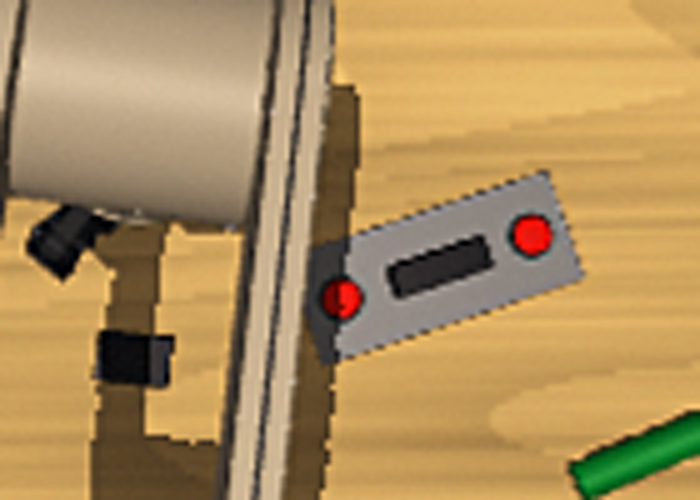

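```bash
python3 - <<'E'
from bench import r
from h import *
go(r,(458.7,-6.7,50),52.6)
E
```

```text
shift [ 0.0067 -0.005   0.116 ] turn [ 0.0023 -0.0013 -0.034 ] rows>=2.8
```

>>> jog_arm --pt "0.007 -0.005 0.03 0 0 -0.034 0" --pt "0.007 -0.005 0.06 0 0 -0.034 0" --pt "0.007 -0.005 0.09 0 0 -0.034 0" --pt "0.007 -0.005 0.115 0 0 -0.034 0" --pt "0.007 -0.005 0.115 0 0 -0.034 0"

```text
time: 28.95
tool_pos: [454.2, -5.8, 45.1]
tcp_rot: [-179.7, 0.2, 52.6]
ft_force: [-0.9, -0.0, -1.1]
finger_gap: 85.2
```

>>> jog_arm --pt "0 0 0 0 0 0 0" --pt "0 0 0 0 0 0 0" --pt "0 0 0 0 0 0 0"

```text
time: 29.2
tool_pos: [459.7, -6.5, 51.9]
tcp_rot: [179.8, -0.1, 52.6]
ft_force: [0.6, 0.7, 0.8]
finger_gap: 85.2
```

```bash
python3 - <<'E'
from bench import r
from h import *
st=r.sense();print(st["tool_pos"],st["tcp_rot"],st["finger_gap"])
go(r,(458.7,-6.7,1),52.6)
s=r.snapshot("wrist"); cv2.imwrite("pics/w16.png",s["pixels"][:,:,::-1])
E
```

```text
[459.67005984  -6.51419085  51.93619643] [ 1.79787170e+02 -1.23861616e-01  5.26166685e+01] 85.15489969761066
shift [-0.0008 -0.0008  0.0509] turn [ 0.0037 -0.0022  0.0003] rows>=1.2
```

View pics/w16.png

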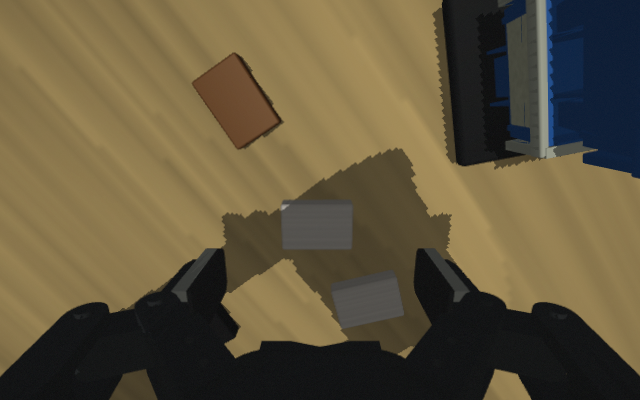

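Plate 0 is at (317,225), square between the fingers; plate 1 is at (368,300). Descending.

>>> jog_arm --pt "-0.001 0 0.012 0 0 0 0" --pt "-0.001 0 0.024 0 0 0 0" --pt "-0.001 0 0.036 0 0 0 0" --pt "-0.001 0 0.043 0 0 0 0.2" --pt "-0.001 0 0.046 0 0 0 0.2"

```text
time: 29.67
tool_pos: [457.0, -7.0, 3.3]
tcp_rot: [180.0, -0.0, 52.6]
ft_force: [-0.8, -0.6, -0.2]
finger_gap: 68.3
```

>>> jog_arm --pt "0 0 0 0 0 0 0.2" --pt "0 0 0 0 0 0 0.2" --pt "0 0 0 0 0 0 0.2"

```text
time: 29.92
tool_pos: [457.7, -7.1, 4.2]
tcp_rot: [179.9, -0.0, 52.6]
ft_force: [-0.5, -0.6, -0.5]
finger_gap: 68.6
```

```bash
python3 - <<'E'
from bench import r
from h import *
st=r.sense();print(st["tool_pos"],st["tcp_rot"],st["finger_gap"])
go(r,(458.7,-6.7,1),52.6)
s=r.snapshot("wrist"); cv2.imwrite("pics/w17.png",s["pixels"][:,:,::-1])
E
```

```text
[457.68875785  -7.09088551   4.19095231] [ 1.79926899e+02 -4.21408204e-02  5.26243633e+01] 68.55167260517325
shift [0.0009 0.0006 0.0032] turn [ 0.0013 -0.0007  0.0004] rows>=0.1
```

View pics/w17.png

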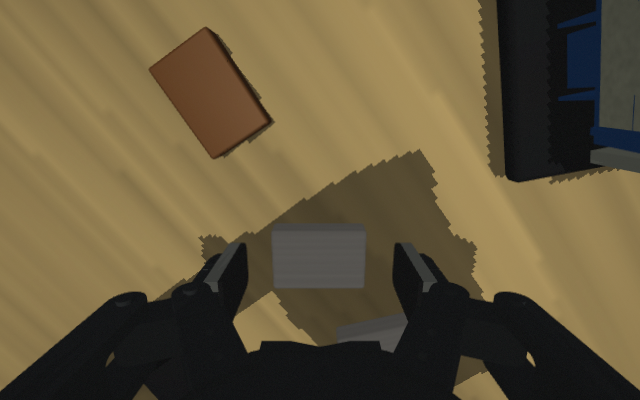

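>>> jog_arm --pt "0.001 0 0.002 0 0 0 0.35" --pt "0.001 0 0.002 0 0 0 1" --pt "0.001 0 0.002 0 0 0 1" --pt "0.001 0 0.002 0 0 0 1" --pt "0.001 0 0.002 0 0 0 1"

```text
time: 30.38
tool_pos: [457.9, -6.2, 1.6]
tcp_rot: [180.0, -0.0, 52.6]
ft_force: [0.4, 0.4, 5.3]
finger_gap: 42.5
```

>>> jog_arm --pt "0 0 0 0 0 0 1" --pt "0 0 0 0 0 0 1" --pt "0 0 0 0 0 0 1"

```text
time: 30.63
tool_pos: [457.9, -6.2, 1.6]
tcp_rot: [180.0, -0.0, 52.6]
ft_force: [-0.3, 1.3, 5.4]
finger_gap: 42.4
```

```bash
python3 - <<'E'
from bench import r
from h import *
st=r.sense();print(st["tool_pos"],st["tcp_rot"],st["finger_gap"])
s=r.snapshot("wrist"); cv2.imwrite("pics/w18.png",s["pixels"][:,:,::-1]); crop(s,"w18c.png",200,180,440,340,3.3)
E
```

```text
[457.94399715  -6.21252699   1.64191026] [ 1.79960947e+02 -2.82745380e-02  5.26225689e+01] 42.432087751033166
```

View pics/w18c.png

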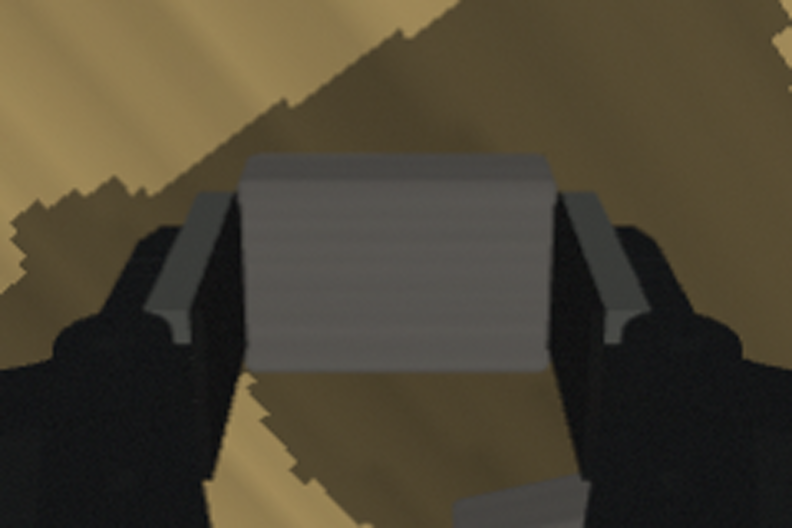

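```bash
python3 - <<'E'
from bench import r
from h import *
s=r.snapshot("wrist"); st=r.sense()
c=np.array([(242,181),(552,181),(548,370),(246,370)])/3.3+[200,180]-.35
p=onplane(s,c,12); q=(p-st["tool_pos"])@rot(st["tcp_rot"]); print(q.round(1),q.mean(0))
E
```

```text
[[ 14.6 -19.9 -10.3]
 [ 14.6  22.  -10.3]
 [-14.5  22.6 -10.3]
 [-14.5 -20.5 -10.4]] [  0.05033697   1.04438915 -10.33582164]
```

>>> jog_arm --pt "0 0 -0.015 0 0 0 1" --pt "0 0 -0.055 0 0 0 1" --pt "0 0 -0.096 0 0 0 1" --pt "0 0 -0.137 0 0 0 1" --pt "0 0 -0.178 0 0 0 1"

```text
time: 31.15
tool_pos: [456.5, -6.1, 180.4]
tcp_rot: [-179.9, 0.0, 52.6]
ft_force: [0.9, -0.4, -0.3]
finger_gap: 42.6
```

>>> jog_arm --pt "0 0 -0.04 0 0 0 1" --pt "0 0 -0.07 0 0 0 1" --pt "0 0 -0.07 0 0 0 1"

```text
time: 31.4
tool_pos: [460.5, -6.6, 256.8]
tcp_rot: [179.5, -0.3, 52.6]
ft_force: [0.8, 0.5, 0.7]
finger_gap: 42.2
```

```bash
python3 - <<'E'
from bench import r
from h import *
st=r.sense();print(st["tool_pos"],st["tcp_rot"],st["finger_gap"])
go(r,(652,-29,245),64.5)
E
```

```text
[460.53282725  -6.59517588 256.81815058] [179.4536823   -0.31658544  52.62459752] 42.24760605760904
shift [0.0984 0.1656 0.0139] turn [ 0.0101 -0.0045 -0.2073] rows>=4.6
```

>>> jog_arm --pt "0.022 0.036 0 0 0 -0.1 1" --pt "0.044 0.073 0 0 0 -0.207 1" --pt "0.066 0.11 0 0 0 -0.207 1" --pt "0.088 0.146 0 0 0 -0.207 1" --pt "0.098 0.165 0 0 0 -0.207 1"

```text
time: 31.82
tool_pos: [650.5, -28.8, 247.1]
tcp_rot: [-179.9, 0.0, 64.5]
ft_force: [0.8, 0.0, 0.3]
finger_gap: 42.9
```

>>> jog_arm --pt "0 0 0.01 0 0 0 1" --pt "0 0 0.015 0 0 0 1" --pt "0 0 0.015 0 0 0 1" --pt "0 0 0.015 0 0 0 1"

```text
time: 32.15
tool_pos: [646.7, -28.2, 233.2]
tcp_rot: [-179.9, 0.0, 64.5]
ft_force: [0.5, -0.5, 0.2]
finger_gap: 42.7
```

```bash
python3 - <<'E'
from bench import r
from h import *
st=r.sense();print(st["tool_pos"],st["tcp_rot"],st["finger_gap"])
go(r,(652,-29.1,160),64.5)
s=r.snapshot("wrist"); cv2.imwrite("pics/w19.png",s["pixels"][:,:,::-1])
E
```

```text
[646.74122423 -28.2473871  233.24429769] [-1.79876021e+02  4.06861593e-02  6.44882415e+01] 42.71207609128649
shift [0.0015 0.0053 0.0732] turn [-0.0022  0.0007 -0.0002] rows>=1.8
```

View pics/w19.png

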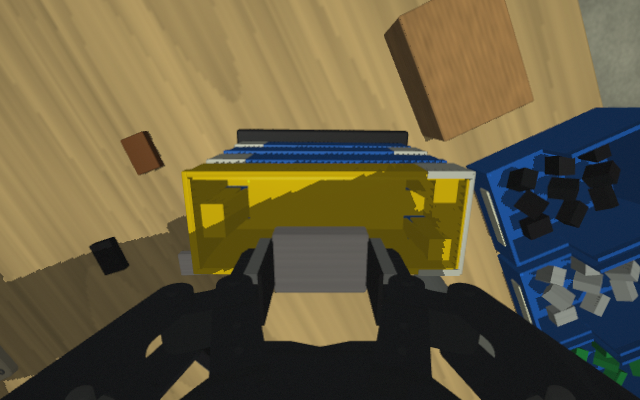

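>>> jog_arm --pt "0.0015 0.005 0 0 0 0 1" --pt "0.0015 0.005 0 0 0 0 1" --pt "0.0015 0.005 0.01 0 0 0 1" --pt "0.0015 0.005 0.015 0 0 0 1" --pt "0.0015 0.005 0.02 0 0 0 1"

```text
time: 32.62
tool_pos: [652.8, -29.2, 213.1]
tcp_rot: [-179.9, 0.0, 64.5]
ft_force: [0.0, 0.4, -0.8]
finger_gap: 42.8
```

>>> jog_arm --pt "0 0 0 0 0 0 1" --pt "0 0 0 0 0 0 1" --pt "0 0 0 0 0 0 1"

```text
time: 32.87
tool_pos: [653.2, -29.3, 214.2]
tcp_rot: [-180.0, 0.0, 64.5]
ft_force: [-0.3, -0.4, -0.8]
finger_gap: 43.1
```

```bash
python3 - <<'E'
from bench import r
from h import *
st=r.sense();print(st["tool_pos"],st["tcp_rot"],st["finger_gap"])
go(r,(652,-29.1,157),64.5)
E
```

```text
[653.22956033 -29.28189387 214.17776771] [-1.79992304e+02  2.67561410e-03  6.44862654e+01] 43.06006068632641
shift [-0.0004 -0.0012  0.0572] turn [-0.0001  0.     -0.0002] rows>=1.4
```

>>> jog_arm --pt "0 -0.001 0.01 0 0 0 1" --pt "0 -0.001 0.022 0 0 0 1" --pt "0 -0.001 0.034 0 0 0 1" --pt "0 -0.001 0.044 0 0 0 1" --pt "0 -0.001 0.05 0 0 0 1"

```text
time: 33.28
tool_pos: [651.0, -28.7, 161.1]
tcp_rot: [-179.8, 0.1, 64.5]
ft_force: [-1.0, 0.6, -0.8]
finger_gap: 42.8
```

>>> jog_arm --pt "0 0 0.001 0 0 0 1" --pt "0 0 0.003 0 0 0 1" --pt "0 0 0.005 0 0 0 1" --pt "0 0 0.006 0 0 0 1" --pt "0 0 0.006 0 0 0 1"

```text
time: 33.7
tool_pos: [652.6, -28.8, 158.6]
tcp_rot: [180.0, -0.0, 64.5]
ft_force: [-0.2, -0.6, 0.2]
finger_gap: 43.0
```

>>> jog_arm --pt "0 0 0.001 0 0 0 1" --pt "0 0 0.002 0 0 0 1" --pt "0 0 0.003 0 0 0 1" --pt "0 0 0.004 0 0 0 1" --pt "0 0 0.004 0 0 0 1"

```text
time: 34.12
tool_pos: [652.2, -28.8, 153.9]
tcp_rot: [-180.0, 0.0, 64.5]
ft_force: [-0.3, -0.6, -1.2]
finger_gap: 42.8
```

>>> jog_arm --pt "0 0 0.001 0 0 0 1" --pt "0 0 0.0015 0 0 0 1" --pt "0 0 0.0015 0 0 0 1"

```text
time: 34.37
tool_pos: [652.4, -28.8, 152.9]
tcp_rot: [180.0, -0.0, 64.5]
ft_force: [-0.4, -0.2, -0.6]
finger_gap: 42.7
```

>>> jog_arm --pt "0 0 0.001 0 0 0 1" --pt "0 0 0.001 0 0 0 1"

```text
time: 34.53
tool_pos: [652.6, -28.8, 152.8]
tcp_rot: [180.0, -0.0, 64.5]
ft_force: [-2.0, -0.0, 5.1]
finger_gap: 42.2
```

```bash
python3 - <<'E'
from bench import r
from h import *
st=r.sense();print(st["tool_pos"],st["tcp_rot"],st["finger_gap"])
s=r.snapshot("wrist"); cv2.imwrite("pics/w20.png",s["pixels"][:,:,::-1])
E
```

```text
[652.59371442 -28.78673938 152.75551631] [ 1.79959269e+02 -2.23756809e-02  6.44853298e+01] 42.230754577174
```

View pics/w20.png

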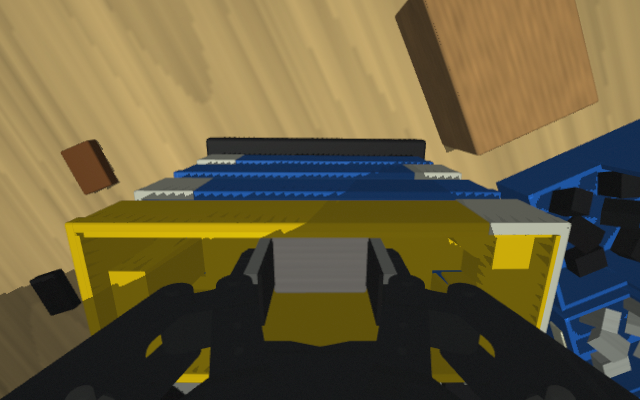

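>>> jog_arm --pt "0 0 0 0 0 0 0.4" --pt "0 0 0 0 0 0 0.36" --pt "0 0 0 0 0 0 0.36" --pt "0 0 0 0 0 0 0.36" --pt "0 0 -0.003 0 0 0 0.36"

```text
time: 35.0
tool_pos: [651.8, -28.8, 153.8]
tcp_rot: [-179.9, 0.0, 64.5]
ft_force: [-0.1, 0.4, -0.2]
finger_gap: 54.4
```

>>> jog_arm --pt "0 0 -0.02 0 0 0 0.36" --pt "0 0 -0.05 0 0 0 0.36" --pt "0 0 -0.08 0 0 0 0.36" --pt "0 0 -0.11 0 0 0 0.36" --pt "0 0 -0.11 0 0 0 0.36"

```text
time: 35.42
tool_pos: [655.3, -29.2, 273.6]
tcp_rot: [179.4, -0.2, 64.5]
ft_force: [0.9, 0.5, 1.5]
finger_gap: 54.6
```

>>> jog_arm --pt "0 0 0 0 0 0 0.36" --pt "0 0 0 0 0 0 0.36"

```text
time: 35.58
tool_pos: [652.3, -28.9, 264.6]
tcp_rot: [180.0, -0.0, 64.5]
ft_force: [-1.2, 0.1, -0.3]
finger_gap: 54.4
```

```bash
python3 - <<'E'
from bench import r
from h import *
st=r.sense();print(st["tool_pos"],st["tcp_rot"],st["finger_gap"])
s=r.snapshot("wrist"); cv2.imwrite("pics/w21.png",s["pixels"][:,:,::-1])
crop(s,"w21c.png",180,130,460,300,2.8)
E
```

```text
[652.3260281  -28.88427149 264.62231909] [ 1.79993140e+02 -1.00970962e-03  6.44826659e+01] 54.4379394142026
```

View pics/w21c.png

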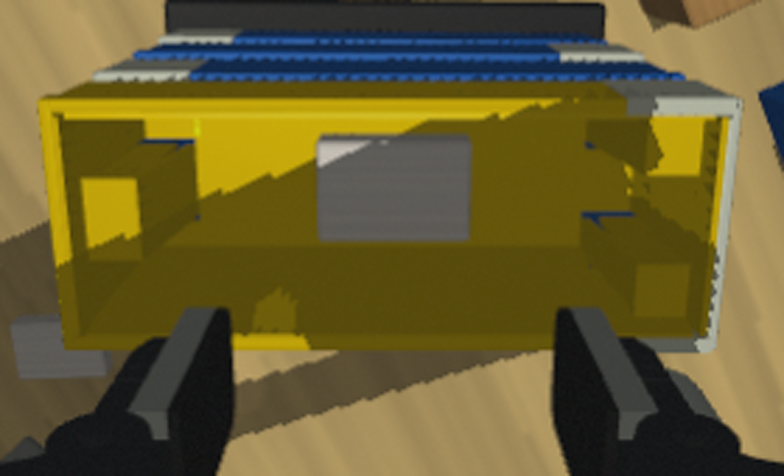

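```bash
python3 - <<'E'
from bench import r
from h import *
s=r.snapshot("wrist")
c=np.array([(317,142),(470,142),(470,240),(320,240)])/2.8+[180,130]-.35
p=onplane(s,c,163)[:,:2]; d=p[1]-p[0]; print(p.round(1),p.mean(0),np.linalg.norm(d),np.degrees(np.arctan2(d[1],d[0])))
go(r,(452.6,-70.3,255),66.8)
E
```

```text
[[639.8  -7.2]
 [678.3 -25.6]
 [666.5 -51.9]
 [627.5 -33.3]] [653.025183   -29.51065956] 42.712478380582375 -25.49423544343343
shift [-0.1232 -0.1616  0.0084] turn [-0.0027  0.0009 -0.0405] rows>=4.9
```

>>> jog_arm --pt "-0.025 -0.033 0 0 0 -0.04 0.2" --pt "-0.05 -0.066 0 0 0 -0.04 0.2" --pt "-0.075 -0.1 0 0 0 -0.04 0.2" --pt "-0.1 -0.132 0 0 0 -0.04 0.2" --pt "-0.123 -0.161 0 0 0 -0.04 0.2"

```text
time: 36.1
tool_pos: [451.2, -70.4, 262.6]
tcp_rot: [-179.8, 0.0, 66.8]
ft_force: [-0.1, -0.4, 1.1]
finger_gap: 68.3
```

>>> jog_arm --pt "0 0 0.04 0 0 0 0.2" --pt "0 0 0.08 0 0 0 0.2" --pt "0 0 0.12 0 0 0 0.2" --pt "0 0 0.15 0 0 0 0.2" --pt "0 0 0.16 0 0 0 0.2"

```text
time: 36.52
tool_pos: [449.3, -69.3, 98.2]
tcp_rot: [-179.4, 0.1, 66.8]
ft_force: [-0.4, 0.2, -1.0]
finger_gap: 68.2
```

>>> jog_arm --pt "0 0 0 0 0 0 0.2" --pt "0 0 0 0 0 0 0.2" --pt "0 0 0 0 0 0 0.2"

```text
time: 36.77
tool_pos: [455.6, -70.9, 106.9]
tcp_rot: [179.8, -0.0, 66.8]
ft_force: [0.5, 0.5, 1.6]
finger_gap: 68.4
```

```bash
python3 - <<'E'
from bench import r
from h import *
st=r.sense();print(st["tool_pos"],st["tcp_rot"],st["finger_gap"])
s=r.snapshot("wrist"); cv2.imwrite("pics/w22.png",s["pixels"][:,:,::-1])
print(rect(s,lowsat(s,45,60),12,(250,150,390,300)))
go(r,(452.6,-70.3,40),66.8)
E
```

```text
[455.57590238 -70.86737112 106.88001559] [ 1.79837989e+02 -2.24375823e-02  6.67810334e+01] 68.42362315432692
[452.7 -69.5  43.3  31.5 -23.3]
shift [-0.0007 -0.0035  0.0672] turn [ 0.0038 -0.0005 -0.0003] rows>=1.6
```

View pics/w22.png

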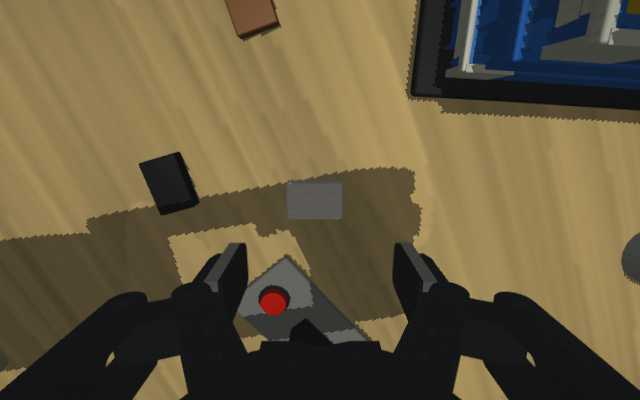

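>>> jog_arm --pt "0 -0.002 0.02 0 0 0 0.2" --pt "0 -0.002 0.04 0 0 0 0.2" --pt "0 -0.002 0.06 0 0 0 0.2" --pt "0 -0.002 0.08 0 0 0 0.2" --pt "0 -0.002 0.085 0 0 0 0.2"

```text
time: 37.23
tool_pos: [451.8, -69.6, 18.7]
tcp_rot: [-179.9, 0.0, 66.8]
ft_force: [-0.9, 0.8, -0.4]
finger_gap: 68.4
```

>>> jog_arm --pt "0 0 0 0 0 0 0.2" --pt "0 0 0 0 0 0 0.2" --pt "0 0 0 0 0 0 0.2"

```text
time: 37.48
tool_pos: [453.9, -70.2, 21.7]
tcp_rot: [179.8, -0.0, 66.8]
ft_force: [0.2, 0.0, 1.3]
finger_gap: 68.5
```

```bash
python3 - <<'E'
from bench import r
from h import *
go(r,(452.6,-70,1.5),66.8)
E
```

```text
shift [-0.0004 -0.0013  0.0202] turn [ 0.0031 -0.0004 -0.0004] rows>=0.5
```

>>> jog_arm --pt "0 0 0.007 0 0 0 0.2" --pt "0 0 0.014 0 0 0 0.2" --pt "0 0 0.019 0 0 0 0.2" --pt "0 0 0.019 0 0 0 0.2" --pt "0 0 0.019 0 0 0 0.2"

```text
time: 37.9
tool_pos: [451.5, -69.5, 0.1]
tcp_rot: [-179.9, 0.0, 66.8]
ft_force: [0.1, 0.3, -0.5]
finger_gap: 68.1
```

>>> jog_arm --pt "0 0 0 0 0 0 0.35" --pt "0 0 0 0 0 0 1" --pt "0 0 0 0 0 0 1" --pt "0 0 0 0 0 0 1" --pt "0 0 0 0 0 0 1"

```text
time: 38.32
tool_pos: [452.7, -69.8, 1.2]
tcp_rot: [179.9, -0.0, 66.8]
ft_force: [0.1, -0.6, 2.8]
finger_gap: 42.8
```

>>> jog_arm --pt "0 0 0 0 0 0 1" --pt "0 0 0 0 0 0 1"

```text
time: 38.48
tool_pos: [452.7, -69.8, 1.2]
tcp_rot: [179.9, -0.0, 66.8]
ft_force: [0.7, 0.9, 4.7]
finger_gap: 42.8
```

```bash
python3 - <<'E'
from bench import r
from h import *
st=r.sense();print(st["tool_pos"],st["tcp_rot"],st["finger_gap"])
s=r.snapshot("wrist"); crop(s,"w23c.png",200,180,440,340,3.3)
E
```

```text
[452.72056057 -69.83937316   1.1810688 ] [ 1.79945491e+02 -8.39675705e-03  6.67759989e+01] 42.79444699173652
```

View pics/w23c.png

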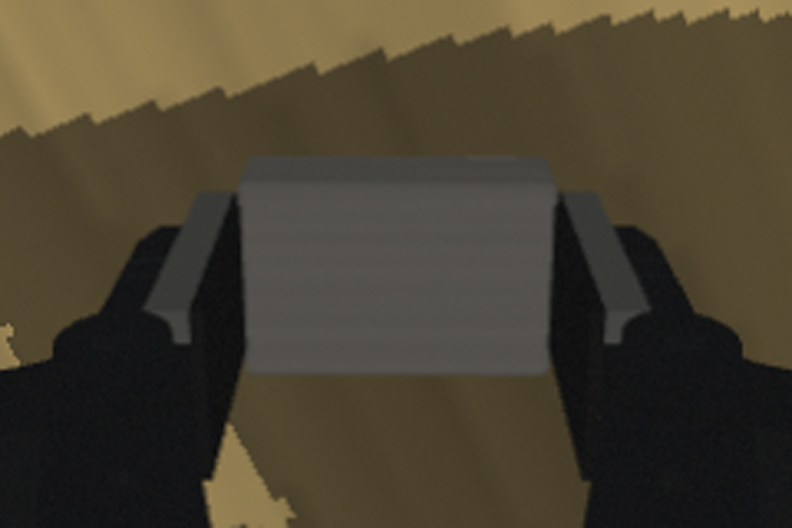

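>>> jog_arm --pt "0 0 -0.015 0 0 0 1" --pt "0 0 -0.055 0 0 0 1" --pt "0 0 -0.096 0 0 0 1" --pt "0 0 -0.137 0 0 0 1" --pt "0 0 -0.178 0 0 0 1"

```text
time: 38.95
tool_pos: [451.2, -69.4, 179.9]
tcp_rot: [-179.9, 0.0, 66.8]
ft_force: [1.4, 0.3, -1.1]
finger_gap: 42.7
```

>>> jog_arm --pt "0 0 -0.04 0 0 0 1" --pt "0 0 -0.07 0 0 0 1" --pt "0 0 -0.07 0 0 0 1" --pt "0 0 -0.07 0 0 0 1"

```text
time: 39.28
tool_pos: [453.3, -70.0, 250.8]
tcp_rot: [179.8, -0.0, 66.8]
ft_force: [0.7, -0.5, -1.9]
finger_gap: 42.8
```

```bash
python3 - <<'E'
from bench import r
from h import *
st=r.sense();print(st["tool_pos"],st["tcp_rot"],st["finger_gap"])
go(r,(652.6,-28.9,245),64.5)
E
```

```text
[453.34122339 -70.00676653 250.76872016] [ 1.79764080e+02 -3.29990393e-02  6.67763814e+01] 42.79351976122484
shift [0.1163 0.1669 0.0065] turn [ 0.0041 -0.0007  0.0397] rows>=4.9
```

>>> jog_arm --pt "0.024 0.034 0 0 0 0.04 1" --pt "0.048 0.068 0 0 0 0.04 1" --pt "0.072 0.102 0 0 0 0.04 1" --pt "0.096 0.137 0 0 0 0.04 1" --pt "0.116 0.167 0 0 0 0.04 1"

```text
time: 39.7
tool_pos: [652.3, -28.0, 245.2]
tcp_rot: [-179.8, 0.1, 64.5]
ft_force: [-0.0, 0.0, 0.6]
finger_gap: 42.4
```

>>> jog_arm --pt "0 0 0.01 0 0 0 1" --pt "0 0 0.02 0 0 0 1" --pt "0 0 0.025 0 0 0 1" --pt "0 0 0.025 0 0 0 1" --pt "0 0 0.025 0 0 0 1"

```text
time: 40.12
tool_pos: [650.0, -29.2, 223.5]
tcp_rot: [-179.9, 0.0, 64.5]
ft_force: [0.4, 0.3, -0.0]
finger_gap: 42.7
```

>>> jog_arm --pt "0 0 0 0 0 0 1" --pt "0 0 0 0 0 0 1"

```text
time: 40.28
tool_pos: [651.4, -29.3, 225.5]
tcp_rot: [179.9, -0.0, 64.5]
ft_force: [0.5, 0.6, -1.2]
finger_gap: 42.6
```

```bash
python3 - <<'E'
from bench import r
from h import *
st=r.sense();print(st["tool_pos"],st["tcp_rot"],st["finger_gap"])
go(r,(652.6,-28.8,170),64.5)
s=r.snapshot("wrist"); cv2.imwrite("pics/w24.png",s["pixels"][:,:,::-1])
E
```

```text
[651.38572808 -29.26950308 225.54490978] [ 1.79863264e+02 -4.66899695e-02  6.44571450e+01] 42.62210233583783
shift [0.0009 0.0008 0.0555] turn [ 0.0024 -0.0008 -0.0007] rows>=1.3
```

>>> jog_arm --pt "0.0007 0.0015 0.012 0 0 0 1" --pt "0.0007 0.0015 0.024 0 0 0 1" --pt "0.0007 0.0015 0.036 0 0 0 1" --pt "0.0007 0.0015 0.045 0 0 0 1" --pt "0.0007 0.0015 0.05 0 0 0 1"

```text
time: 40.75
tool_pos: [651.6, -28.8, 170.4]
tcp_rot: [-179.8, 0.1, 64.5]
ft_force: [0.2, 0.3, -0.2]
finger_gap: 42.8
```

>>> jog_arm --pt "0 0 0 0 0 0 1" --pt "0 0 0 0 0 0 1" --pt "0 0 0 0 0 0 1" --pt "0 0 0 0 0 0 1"

```text
time: 41.08
tool_pos: [653.7, -29.0, 174.7]
tcp_rot: [179.9, -0.0, 64.5]
ft_force: [-0.1, -0.4, 0.6]
finger_gap: 42.9
```

```bash
python3 - <<'E'
from bench import r
from h import *
st=r.sense();print(st["tool_pos"],st["tcp_rot"],st["finger_gap"])
go(r,(652.6,-28.8,164.2),64.5)
E
```

```text
[653.67017762 -29.01155544 174.7256747 ] [ 1.79917415e+02 -2.88983168e-02  6.44870084e+01] 42.92049794437267
shift [-0.0003 -0.0011  0.0105] turn [ 0.0014 -0.0005 -0.0002] rows>=0.3
```

>>> jog_arm --pt "0 -0.0007 0.002 0 0 0 1" --pt "0 -0.0007 0.004 0 0 0 1" --pt "0 -0.0007 0.006 0 0 0 1" --pt "0 -0.0007 0.007 0 0 0 1" --pt "0 -0.0007 0.007 0 0 0 1"

```text
time: 41.5
tool_pos: [652.2, -28.7, 166.2]
tcp_rot: [-180.0, 0.0, 64.5]
ft_force: [-0.7, 0.5, 0.5]
finger_gap: 42.4
```

>>> jog_arm --pt "0 0 0 0 0 0 1" --pt "0 0 0 0 0 0 1" --pt "0 0 0 0 0 0 1"

```text
time: 41.75
tool_pos: [652.5, -28.7, 166.9]
tcp_rot: [180.0, -0.0, 64.5]
ft_force: [0.5, -0.2, 0.2]
finger_gap: 42.8
```

```bash
python3 - <<'E'
from bench import r
from h import *
go(r,(652.6,-28.8,164.2),64.5)
E
```

```text
shift [-0.      0.0001  0.0027] turn [ 0.0002 -0.0001 -0.0003] rows>=0.1
```

>>> jog_arm --pt "0 0 0.001 0 0 0 1" --pt "0 0 0.002 0 0 0 1" --pt "0 0 0.003 0 0 0 1" --pt "0 0 0.003 0 0 0 1"

```text
time: 42.08
tool_pos: [652.6, -28.6, 164.3]
tcp_rot: [180.0, -0.0, 64.5]
ft_force: [-1.1, -0.8, 2.4]
finger_gap: 42.7
```

>>> jog_arm --pt "0 0 0.0005 0 0 0 1" --pt "0 0 0.0005 0 0 0 1"

```text
time: 42.25
tool_pos: [652.7, -28.6, 164.2]
tcp_rot: [180.0, -0.0, 64.5]
ft_force: [-2.3, 0.2, 5.6]
finger_gap: 42.8
```

Plate 1 touches down at the predicted height of 164.2. Releasing.

>>> jog_arm --pt "0 0 0 0 0 0 0.45" --pt "0 0 0 0 0 0 0.4" --pt "0 0 0 0 0 0 0.36" --pt "0 0 0 0 0 0 0.36" --pt "0 0 -0.003 0 0 0 0.36"

```text
time: 42.67
tool_pos: [651.9, -28.6, 165.3]
tcp_rot: [-179.9, 0.0, 64.5]
ft_force: [0.3, -0.2, -0.6]
finger_gap: 54.7
```

>>> jog_arm --pt "0 0 -0.02 0 0 0 0.36" --pt "0 0 -0.05 0 0 0 0.36" --pt "0 0 -0.08 0 0 0 0.36" --pt "0 0 -0.1 0 0 0 0.36" --pt "0 0 -0.1 0 0 0 0.36"

```text
time: 43.08
tool_pos: [654.9, -29.0, 273.3]
tcp_rot: [179.5, -0.2, 64.5]
ft_force: [1.1, -0.6, 1.2]
finger_gap: 54.6
```

>>> jog_arm --pt "0 0 0 0 0 0 0.36" --pt "0 0 0 0 0 0 0.36"

```text
time: 43.25
tool_pos: [652.2, -28.7, 265.4]
tcp_rot: [-179.9, 0.0, 64.5]
ft_force: [0.5, 0.3, -0.4]
finger_gap: 54.4
```

```bash
python3 - <<'E'
from bench import r
from h import *
st=r.sense();print(st["tool_pos"],st["tcp_rot"],st["finger_gap"])
s=r.snapshot("wrist"); crop(s,"w25c.png",180,130,460,300,2.8)
E
```

```text
[652.17845826 -28.66441758 265.43294962] [-1.79949951e+02  1.73874812e-02  6.44842930e+01] 54.41039153756226
```

View pics/w25c.png

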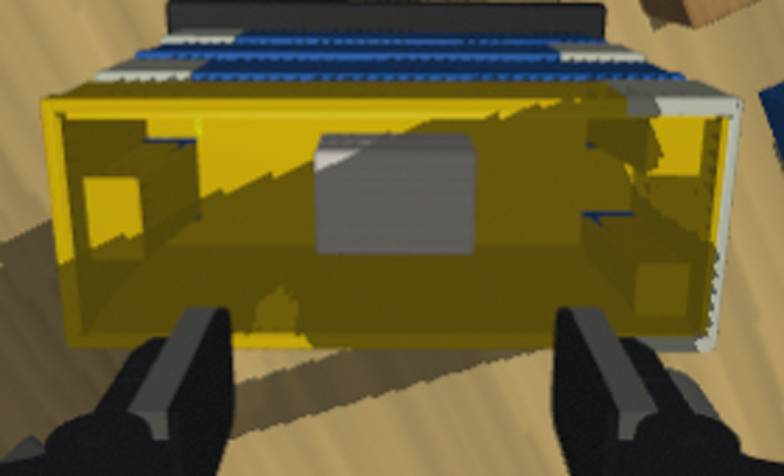

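```bash
python3 - <<'E'
from bench import r
from h import *
s=r.snapshot("top"); crop(s,"t5.png",330,215,430,300,6); m=masks(s)["red"]
n,l,st,c=cv2.connectedComponentsWithStats((m[215:300,330:430]).astype(np.uint8))
for i in range(1,n):
    if st[i,4]>20:
        P=onplane(s,[c[i]+[330,215]],18); print(st[i],P.round(1))
E
```

```text
[63 28  7  8 43] [[ 422.1 -251.4   18. ]]
[26 41  6  8 36] [[ 387.3 -139.2   18. ]]
```

View pics/t5.png

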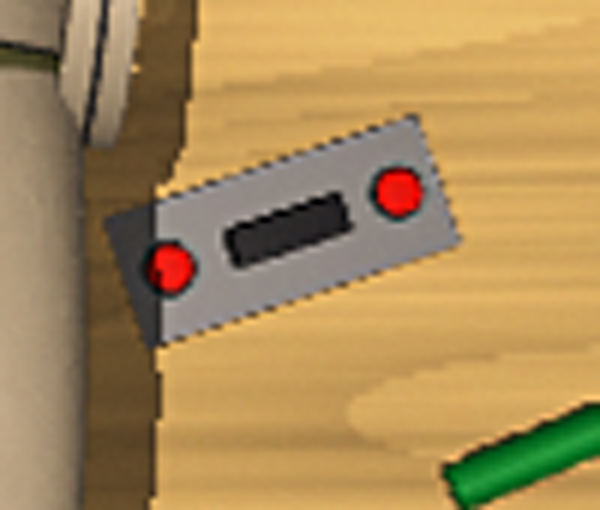

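```bash
python3 - <<'E'
from bench import r
from h import *
go(r,(404.7,-195.5,260),107.2)
E
```

```text
shift [-0.257  -0.1509  0.0049] turn [-3.200e-03 -2.000e-04 -7.456e-01] rows>=7.1
```

>>> jog_arm --pt "-0.257 -0.151 0 0 0 -0.745 0.4" --pt "-0.257 -0.151 0 0 0 -0.745 0.4" --pt "-0.257 -0.151 0 0 0 -0.745 0.4" --pt "-0.257 -0.151 0 0 0 -0.745 0.4" --pt "-0.257 -0.151 0 0 0 -0.745 0.4"

```text
time: 43.77
tool_pos: [479.3, -144.6, 264.4]
tcp_rot: [-179.9, -0.1, 100.3]
ft_force: [-0.5, -1.9, 0.3]
finger_gap: 51.0
```

```bash
python3 - <<'E'
from bench import r
from h import *
print(r.sense()["tool_pos"]); go(r,(404.7,-195.5,140),107.2)
E
```

```text
[ 479.25967596 -144.57769198  264.39176741]
shift [-0.0369 -0.0822  0.1245] turn [-0.0024 -0.0015 -0.1205] rows>=3.7
```

>>> jog_arm --pt "-0.012 -0.027 0.03 0 0 -0.12 0.4" --pt "-0.024 -0.054 0.06 0 0 -0.12 0.4" --pt "-0.037 -0.082 0.09 0 0 -0.12 0.4" --pt "-0.037 -0.082 0.115 0 0 -0.12 0.4" --pt "-0.037 -0.082 0.12 0 0 -0.12 0.4"

```text
time: 44.18
tool_pos: [402.7, -193.5, 140.1]
tcp_rot: [-179.6, -0.4, 106.6]
ft_force: [-0.3, 0.8, -0.3]
finger_gap: 51.2
```

>>> jog_arm --pt "0 0 0 0 0 0 0.4" --pt "0 0 0 0 0 0 0.4" --pt "0 0 0 0 0 0 0.4"

```text
time: 44.43
tool_pos: [408.9, -194.9, 148.2]
tcp_rot: [179.9, 0.1, 106.9]
ft_force: [0.3, -0.8, 0.4]
finger_gap: 51.1
```

```bash
python3 - <<'E'
from bench import r
from h import *
st=r.sense();print(st["tool_pos"],st["tcp_rot"],st["finger_gap"])
s=r.snapshot("wrist"); cv2.imwrite("pics/w26.png",s["pixels"][:,:,::-1]); m=masks(s)["red"]
n,l,q,c=cv2.connectedComponentsWithStats(m.astype(np.uint8))
for i in range(1,n):
    if q[i,4]>60: print(q[i],c[i].round(1),onplane(s,[c[i]],19).round(1))
E
```

```text
[ 408.85433148 -194.88748063  148.17975054] [1.79896678e+02 1.01459362e-01 1.06855796e+02] 51.096782430369366
[300 103  25  26 507] [312.1 115.6] [[ 385.6 -137.2   19. ]]
```

View pics/w26.png

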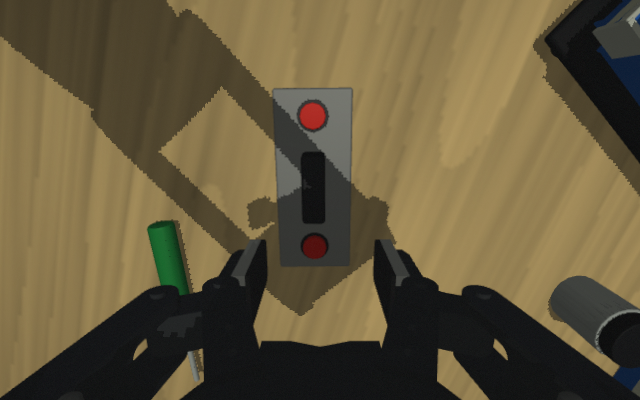

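```bash
python3 - <<'E'
from bench import r
from h import *
s=r.snapshot("wrist")
p=onplane(s,[(312.3,115.6),(314.5,246.5)],18.5)[:,:2]; d=p[0]-p[1]; y=np.degrees(np.arctan2(d[1],d[0])); print(p,np.linalg.norm(d),p.mean(0),y)
rb=onplane(s,[(302,152),(325,152),(325.5,223),(302.5,223)],35)[:,:2]; print(rb.mean(0))
c=p.mean(0); go(r,(c[0],c[1],60),y)
E
```

```text
[[ 385.94748638 -137.32801168]
 [ 421.45047834 -249.93304669]] 118.06928621620159 [ 403.69898236 -193.63052918] 107.49942648240712
[ 403.99647719 -192.79240217]
shift [ 0.0029 -0.0048  0.0882] turn [ 0.002   0.0021 -0.011 ] rows>=2.1
```

>>> jog_arm --pt "0.002 -0.004 0.025 0 0 -0.01 0.4" --pt "0.002 -0.004 0.05 0 0 -0.01 0.4" --pt "0.002 -0.004 0.075 0 0 -0.01 0.4" --pt "0.002 -0.004 0.085 0 0 -0.01 0.4" --pt "0.002 -0.004 0.088 0 0 -0.01 0.4"

```text
time: 44.95
tool_pos: [402.1, -193.1, 56.9]
tcp_rot: [-179.9, -0.1, 107.4]
ft_force: [0.6, -0.5, -0.5]
finger_gap: 51.2
```

>>> jog_arm --pt "0 0 0 0 0 0 0.4" --pt "0 0 0 0 0 0 0.4" --pt "0 0 0 0 0 0 0.4"

```text
time: 45.2
tool_pos: [404.2, -194.8, 60.2]
tcp_rot: [179.9, 0.1, 107.4]
ft_force: [0.1, -0.1, -0.5]
finger_gap: 51.2
```

```bash
python3 - <<'E'
from bench import r
from h import *
st=r.sense();print(st["tool_pos"],st["tcp_rot"],st["finger_gap"])
go(r,(403.8,-193.6,14),107.4)
E
```

```text
[ 404.23466267 -194.75530884   60.16908314] [1.79889184e+02 1.29710597e-01 1.07376649e+02] 51.153273561503305
shift [ 0.0013 -0.0002  0.0462] turn [ 0.0019  0.0023 -0.0004] rows>=1.1
```

>>> jog_arm --pt "0.001 0 0.011 0 0 0 0.4" --pt "0.001 0 0.022 0 0 0 0.4" --pt "0.001 0 0.033 0 0 0 0.4" --pt "0.001 0 0.041 0 0 0 0.4" --pt "0.001 0 0.043 0 0 0 0.4"

```text
time: 45.62
tool_pos: [400.9, -192.0, 12.7]
tcp_rot: [-179.9, -0.2, 107.4]
ft_force: [-0.9, -0.1, 0.1]
finger_gap: 51.0
```

>>> jog_arm --pt "0 0 0 0 0 0 0.4" --pt "0 0 0 0 0 0 0.4" --pt "0 0 0 0 0 0 0.4"

```text
time: 45.87
tool_pos: [402.9, -193.3, 15.6]
tcp_rot: [180.0, 0.0, 107.4]
ft_force: [0.1, -1.0, 0.1]
finger_gap: 50.8
```

```bash
python3 - <<'E'
from bench import r
from h import *
st=r.sense();print(st["tool_pos"],st["tcp_rot"],st["finger_gap"])
go(r,(403.8,-193.6,14.5),107.4)
s=r.snapshot("wrist"); cv2.imwrite("pics/w27.png",s["pixels"][:,:,::-1])
E
```

```text
[ 402.88925705 -193.25532307   15.64064503] [1.79979286e+02 2.41604163e-02 1.07365805e+02] 50.756302646504686
shift [-0.0006  0.0008  0.0011] turn [ 0.0004  0.0004 -0.0006] rows>=0.0
```

View pics/w27.png

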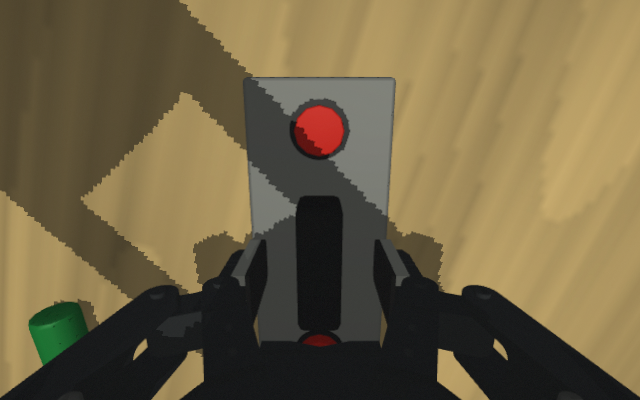

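Centred on the rib, column 320. Closing at 60 N.

>>> jog_arm --pt "-0.0005 0.0007 0 0 0 0 1" --pt "-0.0005 0.0007 0 0 0 0 1" --pt "-0.0005 0.0007 0 0 0 0 1" --pt "-0.0005 0.0007 0 0 0 0 1" --pt "-0.0005 0.0007 0 0 0 0 1" --newtons 60

```text
time: 46.33
tool_pos: [403.9, -193.7, 15.9]
tcp_rot: [180.0, 0.1, 107.4]
ft_force: [-0.9, 0.5, 4.9]
finger_gap: 18.5
```

>>> jog_arm --pt "0 0 0 0 0 0 1" --pt "0 0 0 0 0 0 1" --pt "0 0 0 0 0 0 1"

```text
time: 46.58
tool_pos: [403.9, -193.6, 15.9]
tcp_rot: [180.0, 0.1, 107.4]
ft_force: [-0.2, -0.5, 5.0]
finger_gap: 18.4
```

```bash
python3 - <<'E'
from bench import r
from h import *
st=r.sense();print(st["tool_pos"],st["tcp_rot"],st["finger_gap"])
s=r.snapshot("wrist"); cv2.imwrite("pics/w28.png",s["pixels"][:,:,::-1])
m=masks(s)["red"];n,l,q,c=cv2.connectedComponentsWithStats(m.astype(np.uint8))
crop(s,"w28c.png",200,60,440,360,2)
E
```

```text
[ 403.93874545 -193.64510578   15.90629907] [1.79953709e+02 5.26271989e-02 1.07366746e+02] 18.355215055957654
```

View pics/w28c.png

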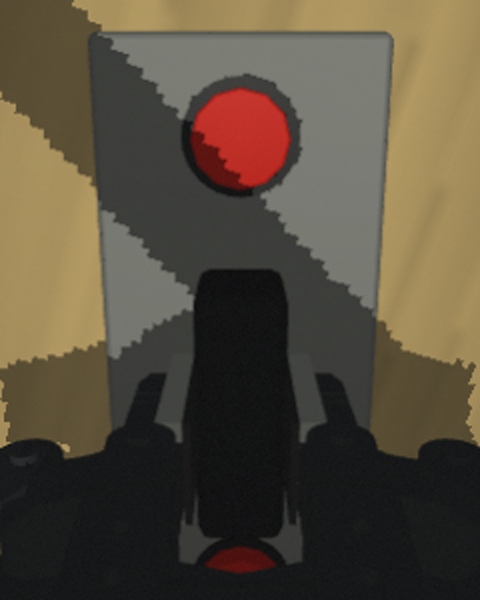

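```bash
python3 - <<'E'
from bench import r
from h import *
s=r.snapshot("wrist"); st=r.sense()
for px,z in (((320,76),11),((320,128.5),19)):
  p=onplane(s,[px],z); print(((p-st["tool_pos"])@rot(st["tcp_rot"])).round(1))
E
```

```text
[[81.6  0.7  4.8]]
[[59.6  0.7 -3.1]]
```

>>> jog_arm --pt "0 0 -0.01 0 0 0 1" --pt "0 0 -0.04 0 0 0 1" --pt "0 0 -0.08 0 0 0 1" --pt "0 0 -0.12 0 0 0 1" --pt "0 0 -0.16 0 0 0 1"

```text
time: 47.1
tool_pos: [402.4, -192.6, 176.8]
tcp_rot: [-179.9, -0.1, 107.4]
ft_force: [1.0, -0.4, -1.0]
finger_gap: 18.7
```

>>> jog_arm --pt "0 0 -0.04 0 0 0 1" --pt "0 0 -0.08 0 0 0 1" --pt "0 0 -0.08 0 0 0 1" --pt "0 0 -0.08 0 0 0 1"

```text
time: 47.43
tool_pos: [404.6, -194.0, 258.6]
tcp_rot: [179.8, 0.3, 107.4]
ft_force: [0.8, 0.4, -2.1]
finger_gap: 18.9
```

```bash
python3 - <<'E'
from bench import r
from h import *
st=r.sense();print(st["tool_pos"],st["tcp_rot"],st["finger_gap"],st["ft_force"],st["wrist_torque"])
go(r,(652.2,-29,250),154.5)
E
```

```text
[ 404.56917712 -194.02703571  258.56934146] [179.78279808   0.25110468 107.36666341] 18.912368943461175 [ 0.79186074  0.37948575 -2.12202651] [-0.00935345  0.02166008  0.05600938]
shift [0.0836 0.2856 0.0093] turn [ 0.0018  0.0057 -0.8226] rows>=7.1
```

>>> jog_arm --pt "0.012 0.04 0 0 0 -0.12 1" --pt "0.024 0.08 0 0 0 -0.24 1" --pt "0.036 0.12 0 0 0 -0.36 1" --pt "0.047 0.16 0 0 0 -0.48 1" --pt "0.058 0.2 0 0 0 -0.6 1"

```text
time: 47.85
tool_pos: [577.0, -76.5, 252.5]
tcp_rot: [-179.9, -0.2, 142.1]
ft_force: [0.5, -1.1, -1.4]
finger_gap: 18.6
```

```bash
python3 - <<'E'
from bench import r
from h import *
go(r,(651.3,-28.8,250),154.5)
E
```

```text
shift [-0.0293  0.0833  0.0022] turn [-0.0014 -0.0039 -0.2168] rows>=2.1
```

>>> jog_arm --pt "-0.009 0.026 0 0 0 -0.1 1" --pt "-0.018 0.05 0 0 0 -0.217 1" --pt "-0.026 0.074 0 0 0 -0.217 1" --pt "-0.029 0.083 0 0 0 -0.217 1" --pt "-0.029 0.083 0 0 0 -0.217 1"

```text
time: 48.27
tool_pos: [651.0, -29.4, 252.0]
tcp_rot: [-179.9, -0.3, 154.3]
ft_force: [0.5, -1.0, -2.2]
finger_gap: 19.1
```

>>> jog_arm --pt "0 0 0 0 0 0 1" --pt "0 0 0 0 0 0 1" --pt "0 0 0 0 0 0 1"

```text
time: 48.52
tool_pos: [650.2, -31.9, 255.0]
tcp_rot: [-180.0, -0.0, 154.1]
ft_force: [0.3, -0.4, -2.3]
finger_gap: 18.9
```

```bash
python3 - <<'E'
from bench import r
from h import *
st=r.sense();print(st["tool_pos"],st["tcp_rot"],st["finger_gap"])
go(r,(651.3,-28.8,220),154.5)
s=r.snapshot("wrist"); cv2.imwrite("pics/w29.png",s["pixels"][:,:,::-1])
E
```

```text
[650.15595106 -31.92395286 254.9851534 ] [-1.79969236e+02 -4.40411576e-02  1.54103929e+02] 18.89237528966378
shift [0.0003 0.0033 0.035 ] turn [-0.0005 -0.0008 -0.0069] rows>=0.8
```

View pics/w29.png

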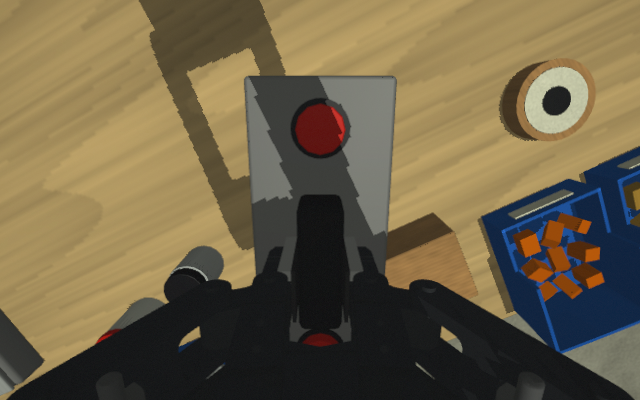

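Moving down to just over the rim.

>>> jog_arm --pt "0 0.003 0.006 0 0 -0.007 1" --pt "0 0.003 0.014 0 0 -0.007 1" --pt "0 0.003 0.022 0 0 -0.007 1" --pt "0 0.003 0.029 0 0 -0.007 1" --pt "0 0.003 0.032 0 0 -0.007 1"

```text
time: 48.98
tool_pos: [651.4, -28.3, 220.8]
tcp_rot: [-179.9, -0.2, 154.6]
ft_force: [0.3, -0.5, -1.6]
finger_gap: 18.7
```

>>> jog_arm --pt "0 0 0 0 0 0 1" --pt "0 0 0 0 0 0 1" --pt "0 0 0 0 0 0 1" --pt "0 0 0 0 0 0 1"

```text
time: 49.32
tool_pos: [652.8, -28.4, 224.0]
tcp_rot: [180.0, 0.1, 154.6]
ft_force: [0.7, 0.3, -0.7]
finger_gap: 18.5
```

```bash
python3 - <<'E'
from bench import r
from h import *
st=r.sense();print(st["tool_pos"],st["tcp_rot"],st["finger_gap"])
go(r,(651.3,-28.8,209),154.5)
E
```

```text
[652.79098256 -28.38519753 223.99053078] [1.79980092e+02 6.03538408e-02 1.54576559e+02] 18.521861184637874
shift [ 0.0012 -0.001   0.015 ] turn [0.0003 0.0011 0.0013] rows>=0.4
```

>>> jog_arm --pt "0.001 -0.0008 0.002 0 0 0 1" --pt "0.001 -0.0008 0.004 0 0 0 1" --pt "0.001 -0.0008 0.006 0 0 0 1" --pt "0.001 -0.0008 0.007 0 0 0 1" --pt "0.001 -0.0008 0.008 0 0 0 1"

```text
time: 49.73
tool_pos: [651.1, -28.6, 214.9]
tcp_rot: [-180.0, -0.0, 154.6]
ft_force: [-0.6, 0.2, -1.2]
finger_gap: 18.7
```

>>> jog_arm --pt "0 0 0 0 0 0 1" --pt "0 0 0.001 0 0 0 1" --pt "0 0 0.002 0 0 0 1" --pt "0 0 0.002 0 0 0 1"

```text
time: 50.07
tool_pos: [651.1, -28.6, 213.0]
tcp_rot: [-180.0, -0.0, 154.6]
ft_force: [-0.3, 0.3, -2.2]
finger_gap: 18.9
```

>>> jog_arm --pt "0 0 0.001 0 0 0 1" --pt "0 0 0.002 0 0 0 1" --pt "0 0 0.003 0 0 0 1" --pt "0 0 0.003 0 0 0 1"

```text
time: 50.4
tool_pos: [651.0, -28.6, 209.9]
tcp_rot: [-180.0, -0.0, 154.6]
ft_force: [0.0, 0.4, -1.1]
finger_gap: 18.4
```

>>> jog_arm --pt "0 0 0.0005 0 0 0 1" --pt "0 0 0.001 0 0 0 1" --pt "0 0 0.0015 0 0 0 1"

```text
time: 50.65
tool_pos: [651.3, -28.6, 209.1]
tcp_rot: [180.0, 0.0, 154.6]
ft_force: [-0.9, 0.0, 2.9]
finger_gap: 18.7
```

>>> jog_arm --pt "0 0 0.0005 0 0 0 1" --pt "0 0 0.0005 0 0 0 1"

```text
time: 50.82
tool_pos: [651.4, -28.6, 209.1]
tcp_rot: [180.0, 0.0, 154.6]
ft_force: [-2.7, 0.3, 4.4]
finger_gap: 18.8
```

Seated at 209.1 (208.9 predicted). Releasing.

>>> jog_arm --pt "0 0 0 0 0 0 0.6" --pt "0 0 0 0 0 0 0.5" --pt "0 0 0 0 0 0 0.5" --pt "0 0 0 0 0 0 0.5" --pt "0 0 -0.003 0 0 0 0.5"

```text
time: 51.23
tool_pos: [650.8, -28.6, 210.4]
tcp_rot: [-180.0, -0.1, 154.6]
ft_force: [-0.1, -0.0, -0.4]
finger_gap: 42.5
```

>>> jog_arm --pt "0 0 -0.02 0 0 0 0.5" --pt "0 0 -0.05 0 0 0 0.5" --pt "0 0 -0.08 0 0 0 0.5" --pt "0 0 -0.09 0 0 0 0.5" --pt "0 0 -0.09 0 0 0 1"

```text
time: 51.65
tool_pos: [653.0, -28.9, 306.3]
tcp_rot: [179.9, 0.4, 154.6]
ft_force: [0.4, 0.1, 0.6]
finger_gap: 32.0
```

>>> jog_arm --pt "0 0 0 0 0 0 1" --pt "0 0 0 0 0 0 1" --pt "0 0 0 0 0 0 1"

```text
time: 51.9
tool_pos: [650.3, -28.5, 298.8]
tcp_rot: [-179.9, -0.2, 154.6]
ft_force: [-0.1, 0.1, 0.1]
finger_gap: -0.1
```

```bash
python3 - <<'E'
from bench import r
from h import *
st=r.sense();print(st["tool_pos"],st["tcp_rot"],st["finger_gap"])
s=r.snapshot("wrist"); cv2.imwrite("pics/w30.png",s["pixels"][:,:,::-1]); m=masks(s)["red"]
n,l,q,c=cv2.connectedComponentsWithStats(m.astype(np.uint8))
for i in range(1,n):
    if q[i,4]>60: print(q[i],c[i].round(1),onplane(s,[c[i]],212).round(1))
E
```

```text
[650.3092059  -28.53954453 298.75082837] [-179.93475776   -0.20126033  154.57713646] -0.05832488137982964
[314 108  22  30 451] [324.7 121.4] [[ 5.982e+02 -4.000e-01  2.120e+02]]
[112 312  38  26 589] [127.8 322.8] [[ 677.  -223.1  212. ]]
```

View pics/w30.png

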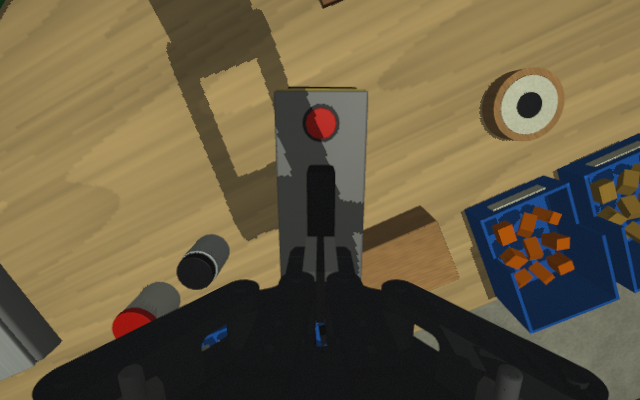

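```bash
python3 - <<'E'
from bench import r
from h import *
s=r.snapshot("wrist"); print(onplane(s,[(320.8,122.3)],212).round(1))
go(r,(597.8,-3.2,230),154.5)
E
```

```text
[[597.7  -3.1 212. ]]
shift [0.0583 0.0004 0.0694] turn [-0.001  -0.0029  0.0013] rows>=2.2
```

>>> jog_arm --pt "0.02 0 0 0 0 0 1" --pt "0.04 0 0 0 0 0 1" --pt "0.058 0 0.02 0 0 0 1" --pt "0.058 0 0.04 0 0 0 1" --pt "0.058 0 0.055 0 0 0 1"

```text
time: 52.42
tool_pos: [597.5, -3.1, 244.4]
tcp_rot: [-180.0, -0.1, 154.6]
ft_force: [0.0, -0.0, -0.0]
finger_gap: -0.0
```

>>> jog_arm --pt "0 0 0 0 0 0 1" --pt "0 0 0 0 0 0 1" --pt "0 0 0 0 0 0 1"

```text
time: 52.67
tool_pos: [599.1, -3.8, 247.0]
tcp_rot: [180.0, 0.0, 154.6]
ft_force: [0.2, -0.1, -0.1]
finger_gap: -0.3
```

```bash
python3 - <<'E'
from bench import r
from h import *
print(r.sense()["tool_pos"])
go(r,(597.8,-3.2,214),154.5)
E
```

```text
[599.11545559  -3.83748358 246.99017806]
shift [0.0015 0.     0.033 ] turn [0.0002 0.0005 0.0013] rows>=0.8
```

>>> jog_arm --pt "0.001 0 0.008 0 0 0 1" --pt "0.001 0 0.016 0 0 0 1" --pt "0.001 0 0.023 0 0 0 1" --pt "0.001 0 0.028 0 0 0 1" --pt "0.001 0 0.03 0 0 0 1"

```text
time: 53.08
tool_pos: [597.3, -3.3, 214.7]
tcp_rot: [-180.0, -0.1, 154.6]
ft_force: [1.2, -0.1, -0.7]
finger_gap: 0.1
```

>>> jog_arm --pt "0 0 0 0 0 0 1" --pt "0 0 0.001 0 0 0 1" --pt "0 0 0.002 0 0 0 1" --pt "0 0 0.003 0 0 0 1" --pt "0 0 0.004 0 0 0 1"

```text
time: 53.5
tool_pos: [598.1, -3.3, 212.6]
tcp_rot: [180.0, 0.0, 154.6]
ft_force: [0.3, 0.2, -0.0]
finger_gap: -0.2
```

>>> jog_arm --pt "0 0 0.001 0 0 0 1" --pt "0 0 0.002 0 0 0 1" --pt "0 0 0.003 0 0 0 1" --pt "0 0 0.003 0 0 0 1"

```text
time: 53.83
tool_pos: [598.0, -3.3, 209.4]
tcp_rot: [180.0, 0.0, 154.6]
ft_force: [-0.7, 0.6, 2.0]
finger_gap: 0.1
```

Force is about 2–3 N at 209.4, so the catch is moving. Continuing.

>>> jog_arm --pt "0 0 0.001 0 0 0 1" --pt "0 0 0.002 0 0 0 1" --pt "0 0 0.002 0 0 0 1"

```text
time: 54.08
tool_pos: [598.0, -3.4, 207.2]
tcp_rot: [180.0, 0.0, 154.6]
ft_force: [0.9, 0.1, 3.3]
finger_gap: -0.4
```

>>> jog_arm --pt "0 0 0.001 0 0 0 1" --pt "0 0 0.0015 0 0 0 1" --pt "0 0 0.0015 0 0 0 1"

```text
time: 54.33
tool_pos: [598.1, -3.3, 206.2]
tcp_rot: [180.0, 0.0, 154.6]
ft_force: [-1.9, -0.1, 4.9]
finger_gap: -0.1
```

>>> jog_arm --pt "0 0 0.0005 0 0 0 1" --pt "0 0 0.001 0 0 0 1" --pt "0 0 0.001 0 0 0 1"

```text
time: 54.58
tool_pos: [598.2, -3.2, 206.0]
tcp_rot: [180.0, 0.1, 154.6]
ft_force: [-3.9, -0.1, 9.9]
finger_gap: 0.1
```

>>> jog_arm --pt "0 0 0.0005 0 0 0 1" --pt "0 0 0.001 0 0 0 1" --pt "0 0 0.001 0 0 0 1"

```text
time: 54.83
tool_pos: [598.3, -3.0, 206.0]
tcp_rot: [179.9, 0.1, 154.6]
ft_force: [-5.2, 2.1, 14.6]
finger_gap: -0.1
```

>>> jog_arm --pt "0 0 -0.01 0 0 0 1" --pt "0 0 -0.03 0 0 0 1" --pt "0 0 -0.06 0 0 0 1" --pt "0 0 -0.08 0 0 0 1" --pt "0 0 -0.08 0 0 0 1"

```text
time: 55.25
tool_pos: [599.9, -3.6, 289.6]
tcp_rot: [179.9, 0.4, 154.6]
ft_force: [0.9, 0.7, 1.4]
finger_gap: -0.1
```

```bash
python3 - <<'E'
from bench import r
from h import *
print(r.sense()["tool_pos"])
go(r,(706.0,-54.8,285),154.5)
E
```

```text
[599.91093627  -3.5640871  289.57468241]
shift [-0.1178 -0.0007  0.0054] turn [0.0026 0.0073 0.0013] rows>=2.8
```

>>> jog_arm --pt "-0.03 -0.001 0 0 0 0 1" --pt "-0.06 -0.001 0 0 0 0 1" --pt "-0.09 -0.001 0 0 0 0 1" --pt "-0.118 -0.001 0 0 0 0 1" --pt "-0.118 -0.001 0 0 0 0 1"

```text
time: 55.67
tool_pos: [706.0, -57.4, 278.8]
tcp_rot: [-179.9, -0.2, 154.5]
ft_force: [0.6, -0.3, -1.0]
finger_gap: 0.1
```

>>> jog_arm --pt "0 0 0 0 0 0 1" --pt "0 0 0 0 0 0 1" --pt "0 0 0 0 0 0 1"

```text
time: 55.92
tool_pos: [703.5, -54.4, 284.1]
tcp_rot: [180.0, 0.0, 154.6]
ft_force: [0.3, 0.2, 1.1]
finger_gap: 0.2
```

```bash
python3 - <<'E'
from bench import r
from h import *
print(r.sense()["tool_pos"])
go(r,(706.0,-54.8,217),154.5)
s=r.snapshot("wrist"); crop(s,"w31.png",220,40,420,340,2)
E
```

```text
[703.51449266 -54.36005084 284.09944417]
shift [-0.0024  0.0007  0.0671] turn [0.0001 0.     0.0018] rows>=1.6
```

View pics/w31.png

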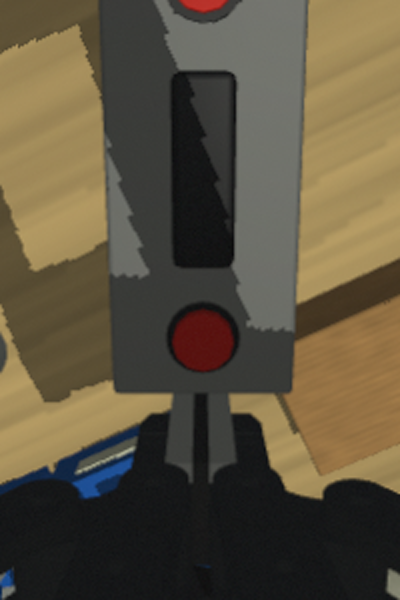

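>>> jog_arm --pt "-0.002 0 0.014 0 0 0 1" --pt "-0.002 0 0.028 0 0 0 1" --pt "-0.002 0 0.042 0 0 0 1" --pt "-0.002 0 0.054 0 0 0 1" --pt "-0.002 0 0.06 0 0 0 1"

```text
time: 56.38
tool_pos: [704.2, -55.4, 219.6]
tcp_rot: [-179.9, -0.3, 154.6]
ft_force: [-0.5, 0.7, -0.3]
finger_gap: 0.2
```

>>> jog_arm --pt "0 0 0 0 0 0 1" --pt "0 0 0 0 0 0 1" --pt "0 0 0 0 0 0 1"

```text
time: 56.63
tool_pos: [706.2, -55.8, 224.6]
tcp_rot: [180.0, 0.1, 154.6]
ft_force: [0.3, 0.3, 0.4]
finger_gap: -0.2
```

```bash
python3 - <<'E'
from bench import r
from h import *
print(r.sense()["tool_pos"])
s=r.snapshot("wrist"); m=masks(s)["red"]; n,l,q,c=cv2.connectedComponentsWithStats(m.astype(np.uint8))
for i in range(1,n):
    if q[i,4]>60: print(q[i],c[i].round(1),onplane(s,[c[i]],206).round(1))
go(r,(706.0,-54.8,214),154.5)
E
```

```text
[706.19310449 -55.80110657 224.55296141]
[302   0  41  14 410] [322.1   5.2] [[604.6  -6.6 206. ]]
[  59  303   56   48 1967] [ 86.2 325.9] [[ 698.  -208.8  206. ]]
shift [0.0008 0.0008 0.0109] turn [0.0005 0.0016 0.0013] rows>=0.3
```

>>> jog_arm --pt "0 0.001 0.003 0 0 0 1" --pt "0 0.001 0.006 0 0 0 1" --pt "0 0.001 0.009 0 0 0 1" --pt "0 0.001 0.011 0 0 0 1" --pt "0 0.001 0.012 0 0 0 1"

```text
time: 57.1
tool_pos: [706.1, -54.8, 211.3]
tcp_rot: [-180.0, -0.0, 154.6]
ft_force: [-0.5, -0.7, 2.0]
finger_gap: 0.2
```

>>> jog_arm --pt "0 0 0.001 0 0 0 1" --pt "0 0 0.002 0 0 0 1" --pt "0 0 0.003 0 0 0 1" --pt "0 0 0.003 0 0 0 1"

```text
time: 57.43
tool_pos: [706.2, -54.8, 208.8]
tcp_rot: [180.0, -0.0, 154.6]
ft_force: [-2.0, -0.3, 2.5]
finger_gap: -0.1
```

>>> jog_arm --pt "0 0 0.001 0 0 0 1" --pt "0 0 0.002 0 0 0 1" --pt "0 0 0.002 0 0 0 1"

```text
time: 57.68
tool_pos: [706.2, -54.8, 206.6]
tcp_rot: [-180.0, -0.0, 154.6]
ft_force: [-1.5, 0.6, 2.7]
finger_gap: -0.1
```

>>> jog_arm --pt "0 0 0.0005 0 0 0 1" --pt "0 0 0.001 0 0 0 1" --pt "0 0 0.001 0 0 0 1"

```text
time: 57.93
tool_pos: [706.4, -54.8, 206.2]
tcp_rot: [180.0, 0.0, 154.6]
ft_force: [-1.6, 0.3, 4.4]
finger_gap: 0.1
```

>>> jog_arm --pt "0 0 0.0005 0 0 0 1" --pt "0 0 0.001 0 0 0 1" --pt "0 0 0.001 0 0 0 1"

```text
time: 58.18
tool_pos: [706.6, -54.7, 206.1]
tcp_rot: [180.0, 0.1, 154.6]
ft_force: [-3.9, 1.9, 9.4]
finger_gap: -0.3
```

>>> jog_arm --pt "0 0 0.0005 0 0 0 1" --pt "0 0 0.001 0 0 0 1" --pt "0 0 0.001 0 0 0 1"

```text
time: 58.43
tool_pos: [706.9, -54.7, 206.0]
tcp_rot: [179.9, 0.1, 154.6]
ft_force: [-4.1, 2.4, 11.3]
finger_gap: -0.2
```

>>> jog_arm --pt "0 0 -0.01 0 0 0 1" --pt "0 0 -0.03 0 0 0 1" --pt "0 0 -0.06 0 0 0 1" --pt "0 0 -0.09 0 0 0 1" --pt "0 0 -0.1 0 0 0 1"

```text
time: 58.85
tool_pos: [707.7, -55.2, 309.6]
tcp_rot: [179.9, 0.4, 154.6]
ft_force: [1.1, 0.2, 1.1]
finger_gap: -0.2
```

```bash
python3 - <<'E'
from bench import r
from h import *
go(r,(470,-250,320),110)
E
```

```text
shift [ 0.1309 -0.278  -0.0118] turn [0.0044 0.0057 0.7779] rows>=7.4
```

>>> jog_arm --pt "0.131 -0.278 -0.01 0 0 0.78 1" --pt "0.131 -0.278 -0.01 0 0 0.78 1" --pt "0.131 -0.278 -0.01 0 0 0.78 1" --pt "0.131 -0.278 -0.01 0 0 0.78 1" --pt "0.131 -0.278 -0.01 0 0 0.78 1"

```text
time: 59.27
tool_pos: [543.6, -187.7, 309.9]
tcp_rot: [-180.0, -0.0, 118.4]
ft_force: [-0.2, -1.9, 0.4]
finger_gap: 0.0
```

>>> jog_arm --pt "0.06 -0.1 0 0 0 0.1 1" --pt "0.06 -0.1 0 0 0 0.1 1" --pt "0.06 -0.1 0 0 0 0.1 1" --pt "0.06 -0.1 0 0 0 0.1 1" --pt "0.06 -0.1 0 0 0 0.1 1"

```text
time: 59.68
tool_pos: [427.6, -182.7, 310.7]
tcp_rot: [180.0, 0.1, 112.9]
ft_force: [1.0, 0.6, -0.2]
finger_gap: 0.1
```

```bash
python3 - <<'E'
from bench import r
from h import *
s=r.snapshot("top"); crop(s,"t6.png",270,100,390,220,5)
m=masks(s)["red"]; n,l,q,c=cv2.connectedComponentsWithStats(m.astype(np.uint8))
for i in range(1,n):
    if q[i,4]>15: print(q[i],onplane(s,[c[i]],206).round(1))
s=r.snapshot("scene"); crop(s,"s6.png",300,130,400,260,4.5); cv2.imwrite("pics/s6f.png",s["pixels"][:,:,::-1])
E
```

```text
[419 127  21  20 330] [[ 704.4 -315.4  206. ]]
[327 133   8   8  52] [[706.7 -54.4 206. ]]
[308 173   8   8  54] [[599.   -3.4 206. ]]
```

View pics/t6.png

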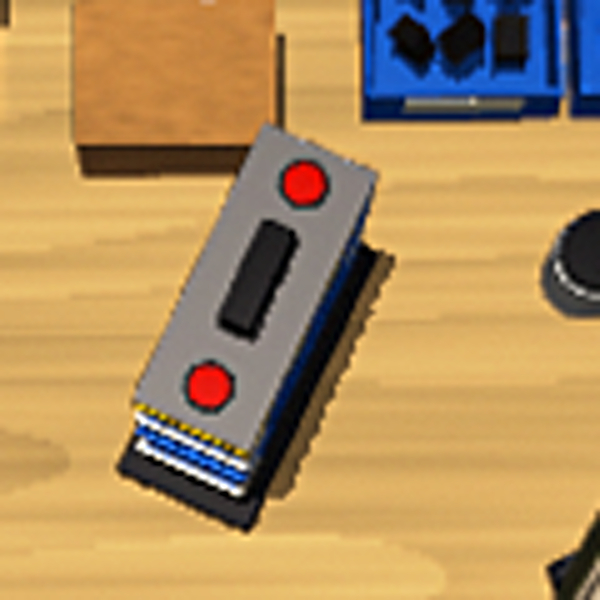

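View pics/s6.png

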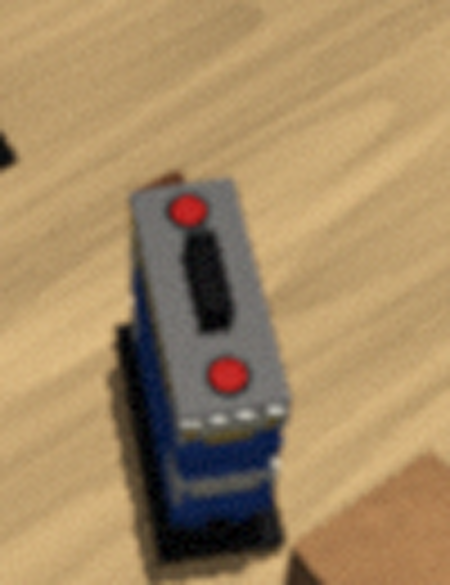

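View pics/s6f.png

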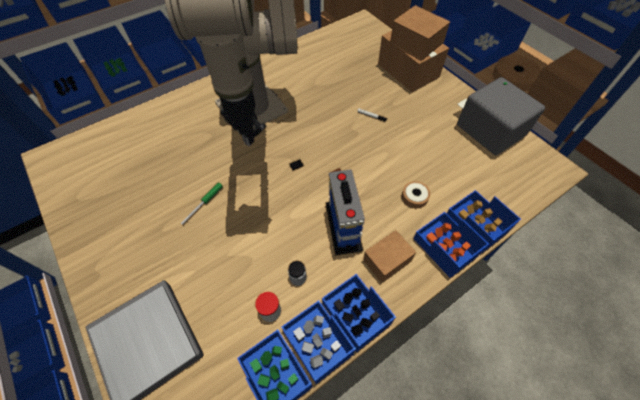

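The top view shows the lid square on the stack, with both catches at (327,133) and (308,173), 119 mm apart on the pressed plane. The tape, tin, tub, carton, marker, driver and look-alike plates are unmoved. I'll let the arm settle and then hand in.

>>> jog_arm --pt "0 0 0 0 0 0 1" --pt "0 0 0 0 0 0 1" --pt "0 0 0 0 0 0 1" --pt "0 0 0 0 0 0 1" --pt "0 0 0 0 0 0 1"

```text
time: 60.2
tool_pos: [429.0, -182.3, 310.3]
tcp_rot: [-180.0, -0.0, 113.1]
ft_force: [0.0, -0.3, 0.1]
finger_gap: -0.2
```

```bash
python3 - <<'E'
from bench import r
print(r.sense()["time"]); print(r.hand_in())
E
```

```text
60.2
the job is handed in; nothing more can be done
None
```

I stacked both blue totes and then the yellow one on the fixed tote, each turned end for end. The two silver plates are in the yellow tote as one pile, the lid is on, and both catches were pressed last. I handed the job in at 60.2 s; no verdict is reported.

**Checks that agreed:**
- **Heights:** every tote, plate and the lid touched down within about 0.3 mm of its predicted height. Both catches were pressed to their stop, 6 mm down, at 11–15 N.
- **Final pictures:** the lid lies square, both red catches are where expected, and the plates looked flush before the lid went on. The look-alike plates and the other bench items were left alone.
- **Knocked lid:** the lid was moved during the run, so I measured it again before picking it up.

**Checks that disagreed:** after release, the second blue tote measured about 3–4 mm along its length from where I let it go. That is within the 4 mm play, so I left it and set the yellow tote to match its new position. An earlier close-up reading of the same tote was off by more, with its outline too long, so I discarded it.

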